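# Fit the bayonet lamp in the bench photometer and hold it home

## Task

Lift the photometer's lid open until it rests back on its stop. Then take the lamp cartridge from the white tray by its grip bar, put it in the meter's bayonet socket with its pins in the two notches, push it down against the spring until its flange sits flat on the socket rim, and turn it clockwise (seen from above) a quarter turn to the stop. Finish there, still gripping the lamp and pressing it fully home (do not let go), with the lid still open and the bottles, jars and beaker left standing where they were.

Things in the scene. Friction and masses are not known exactly. Their poses are not given: they have to be found in the camera images.
- meter: grey bench photometer, fixed, left or right of the middle. Its bay (130 mm along x, 150 mm along y, walls 6 mm, rim 90 mm above the bench) is shut by a lid; a low console (55 mm deep, 45 mm high, keys and display) lies in front on the -x side. Origin: centre of the bay's underside, on the bench; x points to the hinge side, z up
- lid (a joint): lid angle, rad: 0 shut, grows as it opens, 1.85 resting back on its stop (16 degrees past upright). Grey plate 130 x 150 x 8 mm, 150 g, light hinge: let go before it is upright it falls shut, past upright it falls back on its stop
- lid_tab (a point): centre of the black tab in the middle of the lid's front edge: 16 mm wide along the hinge axis (its y), 10 mm thick, sticking out 32 mm in the lid's plane, so it points to the meter's -x when shut and up when the lid is upright. Shut, it is 95 mm above the bench, 45 mm clear of the console. 147 mm from the hinge line along the lid, 5 mm to the outer side. Turns with the lid
- lid_hinge (a point): middle of the hinge line on the bay's far (+x) rim, 65 mm from the bay's centre, 90 mm above the bench; its y axis is the hinge line, its axes are the meter's
- socket (a point): centre of the round aluminium bayonet socket's rim, mid-bay, 70 mm above the bench (20 mm below the bay's rim, hidden by the shut lid). x axis (the meter's) runs through the two opposite notches, z up. Mouth 34.4 mm, notches about 11.5 mm wide, flat rim 56 mm across, lip 5 mm thick; beneath it pins can travel only clockwise from above, 85 degrees to a stop
- plunger (a joint): travel (m) of the round brass sprung plate inside the socket: 0 up, 0.012 with the lamp home. It meets the lamp's foot when the flange is 12 mm above the rim, pushing up with 4 N, and 10 N with the flange on the rim. Pins clear the lip once the flange is less than 4 mm above the rim; a turned lamp not pressed down rises those 4 mm
- lamp_grip (a point): middle of the black grip bar of the lamp cartridge (about 120 g, 72 mm tall), which stands upright on its foot in the tray. Bar 40 mm long (its x axis), 16 mm wide (its y), 40 mm tall, on an aluminium flange 52 mm across, 4 mm thick. This point is 20 mm below the bar's top, 20 mm above the flange's top, 24 mm above its underside, 52 mm above the foot; z up
- lamp_pins (a point): on the lamp's axis, 15 mm above its foot, level with its two round steel pins, 8 mm thick, which stick out to 22 mm from the axis either way along the lamp's x axis, that is under the two ends of the grip bar. The white barrel between foot and flange is 32 mm across, 28 mm high, with a tapered foot; either pin may go in either notch
- tray: low white plastic tray, fixed, 150 x 150 x 18 mm, floor 4 mm thick, with the lamp and a vial standing in it; origin at the centre of its underside
- vial: a small clear glass vial with a white cap, 24 mm across, 45 mm tall, standing in the tray near the lamp; to be left standing; origin at the centre of its foot
- jar: a brown glass jar with a white cap, 36 mm across, 60 mm tall, on the bench between meter and tray; to be left standing; origin at the centre of its foot
- reagent: a brown glass reagent bottle, 64 mm across, 160 mm tall, far right of the bench; to be left standing; origin at the centre of its foot
- beaker: a glass beaker, 70 mm across, 90 mm tall, far side of the bench; to be left standing; origin at the centre of its foot
- wash: a white plastic wash bottle, 68 mm across, 155 mm tall, left of the bench; to be left standing; origin at the centre of its foot
- soap: a blue bottle with a green cap, 56 mm across, 150 mm tall, right of the bench; to be left standing; origin at the centre of its foot
Things that resemble listed ones, but are neither listed nor needed, are in the scene too. Leave any blue, pink or purple look-alike of the part that bears lamp_grip alone.

How it is judged:
By the outcome, as a careful person would: the job done as asked, in the order asked, and still so for the second after the job is handed in, while the arm keeps its last pose, push and grip.
It also fails if it takes over 64 s, if anything falls off the work surface, if the arm or the gripper's body presses on something with over 40 N, if the wrist force passes 120 N, or if a joint passes its speed limit or range.

## Robot

A 6-joint arm with a two-finger parallel gripper is mounted at the origin on the work surface. World frame = base frame: x ahead of the robot, y to its left, z up, the work surface at z = 0. Lengths are in m, angles in degrees, forces in N, time in s.
With the tool pointing down it reaches from about 0.275 to 1 m from the base axis. Payload 8.4 kg.
Tool frame: the origin (TCP) lies between the finger pads; the fingertips stand 17 mm ahead of it and the grasp point (between the pads) lies 2 mm behind it; x points along the fingers, y is the direction in which the jaws open and shut, and the axes are right-handed (so a half turn about x gives the same grasp; the last joint's range is limited). The gripper opens to 85 mm and grips with 20 to 120 N. Pads are 22 mm wide; open, the fingers measure 114 mm over their backs; the gripper's body (76 mm by 85 mm) begins 54 mm behind the grasp point. The pads swing forward as they close: fully open they stand 13 mm farther back than shut.
Start: joints at [-74.966, 20.225, 93.587, -0, 66.188, -0.138], TCP at [0.164, -0.603, 0.248] pointing down, gripper open.
Joint ranges: [-150.9, 150.9], [-52.94, 120.26], [3.33, 152.33], [-74.26, 254.26], [0, 154.13], [-172.89, 172.89]. Speed limits (degrees/s): [127.2, 127.2, 159.86, 180, 180, 180].

## Interface

Orientations are given as a 3x3 rotation matrix whose columns are the frame's x, y, z axes.
In Python, from workcell import env, viewer, finder gives the robot as it stands. The module is installed in compiled form; this text tells all that it offers.
- The arm moves only by the tool play_rows, never from a script. Its argument "rows" is a list of rows, each a list of 6 numbers: the shift along the tool's x, y, z in mm, then the turn, a rotation vector about the tool's x, y, z in rad. In form: [[dx, dy, dz, wx, wy, wz], ...]. A call has 1 to 20 rows; each row shifts and turns the pose as measured when the row begins, along the tool's axes as they then stand; what a row does not reach is not made up. A row lasts 1/8 s, in which the tool goes at most 62.5 mm and 10.7 degrees, less where a joint would pass 70% of its speed; a pose out of reach is approached as far as the arm can. A call with a gripper value outside its range is refused whole. "fingers" is the gripper's target within -1 to 1 (shut at 1, half-way at 0, fully open at -1), set as the call begins (left out, the last holds). The fingers move at their own pace and stop on an object; "squeeze" is the grip in N (left out, the last holds). Time passes only in rows, so rows that do not move let the fingers close. It gives the time, the measured TCP pose, the force and the opening at its end, in the units of the state.
- env.get_state(): the state, without advancing time (a new reading comes with each control period).
- viewer.camera(name): name is "scene" or "side" or "wrist"; returns the picture (480x640x3 uint8, red, green, blue); there is no depth.
- viewer.camera_info(name): a dict with "fx", "fy", "cx", "cy" (pixels), "D" ([k1, k2, p1, p2, k3] as OpenCV has them; the pictures are not rectified), "R" (3x3) and "t" (3): a world point X has camera coordinates R X + t; the wrist camera has in their place "T_tool_cam" (4x4, takes a point from camera to tool coordinates, whose origin is the TCP and whose axes are the tool frame's). Camera axes: x right, y down, z forward; pixel columns grow to the right and rows downward; lengths in m; the calibration is good to about 2 mm. A picture is of the moment at which its call begins: read the wrist's pose just before it. camera_info takes no time and is no camera call.
- env.job_done(): hands the job in, once; it reports no verdict.
Trained networks look in the newest picture that a camera, given by its name, has taken for a name from the list of things; names that differ only in an ending like _2 or _b are one class to them, and where a whole thing is asked for, a point or a joint stands for the part that bears it (a point fixed in the world has none). Each returns a list of dicts, best first, with "conf" (0 to 1); they miss things now and then, are a little off and sometimes report something else, mostly with a low value. They report only what shows in the picture. A call takes as long as a camera call. They do not tell look-alikes from the thing itself.
- finder.masks_of(camera, label): "region" (480x640 bool, what is visible of it) and "box" ([left, top, width, height] in pixels, round what is visible of it).
The state is a dict: "time": time; "joints": joint angles; "joint_vel": joint speeds; "effort": joint torques, N m; "position": TCP position; "ee_rot": TCP orientation; "ft_force": force on the tool from outside, world axes, zero at the start; "ft_torque": the same for the moment, N m; "gripper_width": opening from 0.0 (shut) to 1.0 (fully open).
Only numpy, scipy, OpenCV 4.12 (cv2) and the standard library are available. Lean on these libraries where they do the work, as an engineer would, in place of code of your own. Each camera call takes 0.05 s, during which the arm holds its last target. There are 200 camera calls.

## Working session

There is one attempt and no reset: what is moved stays moved. The work goes in short steps, Python scripts to look and compute and a tool call to move; the robot and the scene stay as the last step left them, time stands still between calls to the robot, and variables do not carry over. Pictures are saved under pics/ and viewed, about 8 in all and at most 12, crops included, and the job is handed in when it is done.

Besides the shell and the picture viewer there is one more tool, called after ">>>" as name(argument=value, ...) on one line, values as JSON. play_rows: Moves the arm, as the interface text tells. Its arguments: {"type":"object","properties":{"rows":{"type":"array","items":{"type":"array","items":{"type":"number"}}},"fingers":{"type":"number"},"squeeze":{"type":"number"}},"required":["rows"]}

```bash
mkdir -p pics; cat > h.py <<'E'
import numpy as np, cv2
from workcell import env, viewer, finder
def cam(name):
    i=viewer.camera_info(name); K=np.array([[i['fx'],0,i['cx']],[0,i['fy'],i['cy']],[0,0,1]]); D=np.array(i['D'],float)
    if 'R' in i: return K,D,np.array(i['R']),np.array(i['t'])
    s=env.get_state(); T=np.eye(4); T[:3,:3]=s['ee_rot']; T[:3,3]=s['position']
    W=np.linalg.inv(T@np.array(i['T_tool_cam'])); return K,D,W[:3,:3],W[:3,3]
def proj(c,X):
    K,D,R,t=c; return cv2.projectPoints(np.atleast_2d(X).astype(float),cv2.Rodrigues(R)[0],t,K,D)[0][:,0]
def onz(c,uv,z):
    K,D,R,t=c; uv=np.atleast_2d(uv).astype(float)
    n=cv2.undistortPoints(uv[:,None],K,D)[:,0]; d=np.c_[n,np.ones(len(n))]@R; o=-R.T@t
    return o+d*((z-o[2])/d[:,2])[:,None]
def save(n,im): cv2.imwrite('pics/'+n,cv2.cvtColor(im,cv2.COLOR_RGB2BGR))
E
python3 - <<'E'
from h import *
for n in ('scene','side'):
    im=viewer.camera(n); save(n+'0.png',im); c=cam(n); print(n,'cam pos',(-c[2].T@c[3]).round(3),'fwd',c[2][2].round(2))
    for l in ('meter','lid','lid_tab','lamp_grip','tray','vial','jar'):
        print(l,[(round(d['conf'],2),[int(v) for v in d['box']]) for d in finder.masks_of(n,l)[:4]])
print(viewer.camera_info('wrist')['T_tool_cam'])
s=env.get_state();print(s['time'],s['ee_rot'],s['gripper_width'])
E
```

```text
scene cam pos [1.147 1.02  0.804] fwd [-0.37 -0.76 -0.53]
meter [(0.8, [350, 255, 109, 89])]
lid [(0.62, [350, 253, 87, 56])]
lid_tab [(0.98, [348, 254, 92, 54])]
lamp_grip [(0.94, [354, 233, 21, 26]), (0.69, [305, 211, 22, 28]), (0.55, [267, 238, 18, 28])]
tray [(0.84, [276, 212, 81, 44])]
vial []
jar [(0.85, [320, 254, 12, 24]), (0.49, [309, 211, 16, 26])]
side cam pos [0.343 1.006 1.136] fwd [ 0.2  -0.69 -0.69]
meter [(0.6, [295, 285, 78, 75])]
lid [(0.65, [295, 284, 71, 55])]
lid_tab [(0.79, [297, 286, 73, 52])]
lamp_grip [(0.75, [297, 211, 17, 22]), (0.62, [358, 256, 21, 18]), (0.55, [294, 227, 15, 25]), (0.49, [345, 222, 18, 21])]
tray [(0.71, [327, 214, 52, 44])]
vial [(0.63, [397, 158, 15, 40]), (0.51, [370, 214, 4, 14])]
jar [(0.76, [315, 260, 11, 22])]
[[-1.92617675e-04 -3.14288322e-01  9.49327558e-01 -1.25369227e-01]
 [ 9.99999919e-01 -3.95024685e-04  7.21205377e-05 -5.81579588e-04]
 [ 3.52341177e-04  9.49327496e-01  3.14288373e-01 -8.15403551e-02]
 [ 0.00000000e+00  0.00000000e+00  0.00000000e+00  1.00000000e+00]]
0.8 [[-6.48141862e-07  2.61708443e-01 -9.65146979e-01]
 [-2.15652690e-06 -9.65146979e-01 -2.61708443e-01]
 [-1.00000000e+00  1.91174123e-06  1.18993346e-06]] 0.9988638493384204
```

View pics/scene0.png

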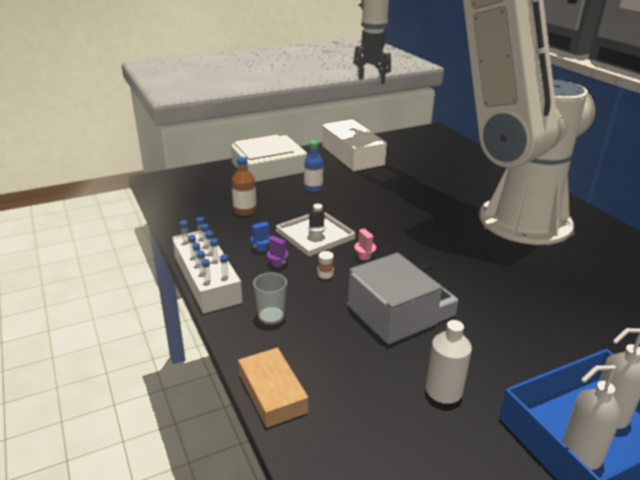

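View pics/side0.png

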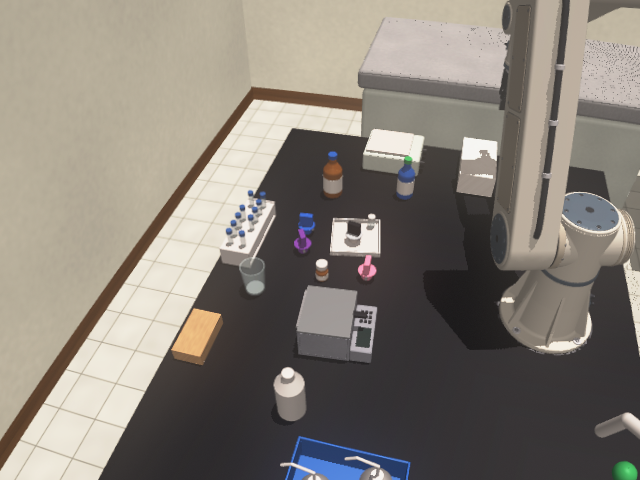

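Candidates for lamp_grip in the scene picture are black in the tray (317,217), pink (365,245), purple (278,250) and blue (261,237). By the description it is the black one in the white tray; side view (354,230). The meter's lid is at side (328,312), with the console towards the robot (-x).

```bash
python3 - <<'E'
from h import *
c=cam('side')
print('lamp flange',onz(c,[[353,236]],.03)); print('tray',onz(c,[[355,237]],.01))
print('jar',onz(c,[[321,264]],.06)); print('pink',onz(c,[[367,275]],.01)); print('vial',onz(c,[[372,218]],.045))
lc=[[357,290],[303,287],[298,341],[350,353]]
m=finder.masks_of('side','lid')[0]['region'].astype(np.uint8)
print(onz(c,[[356,291],[305,288],[298,331],[351,347]],.098).round(3))
print('console',onz(c,[[377,306],[371,357]],.045).round(3))
im=cv2.cvtColor(viewer.camera('side'),cv2.COLOR_RGB2BGR)
a=cv2.resize(im[200:370,280:400],None,fx=5,fy=3.5*5/3.5,interpolation=cv2.INTER_CUBIC)
im2=cv2.cvtColor(viewer.camera('scene'),cv2.COLOR_RGB2BGR)
b=cv2.resize(im2[195:265,270:345],None,fx=5,fy=5,interpolation=cv2.INTER_CUBIC)
o=np.zeros((600,800,3),np.uint8); a=cv2.resize(a,(424,600)); o[:,:424]=a; o[:350,424:799]=b; cv2.imwrite('pics/crop1.png',o)
E
```

```text
lamp flange [[ 0.56939657 -0.15261446  0.03      ]]
tray [[ 0.56653971 -0.17063231  0.01      ]]
jar [[0.62569532 0.0119737  0.06      ]]
pink [[ 0.49958913 -0.02348379  0.01      ]]
vial [[ 0.52653199 -0.23062694  0.045     ]]
[[0.504 0.119 0.098]
 [0.634 0.14  0.098]
 [0.612 0.277 0.098]
 [0.479 0.291 0.098]]
console [[0.447 0.111 0.045]
 [0.432 0.271 0.045]]
```

View pics/crop1.png

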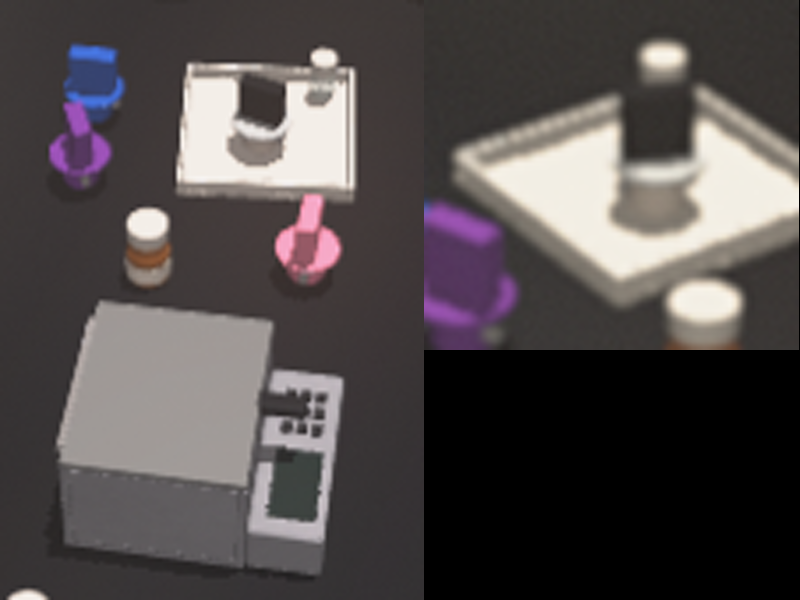

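The black bar stands in the tray, bar along roughly the image's horizontal, with the vial behind it, so this is the lamp. The lid's tab is at about side pixel (361,314). Next I move over the meter with the wrist camera.

>>> play_rows(rows=[[-30,-40,-30,0,0,0],[-30,-46,-38,0,0,0],[-30,-46,-38,0,0,0],[-30,-46,-38,0,0,0],[-30,-46,-38,0,0,0],[0,-46,-38,0,0,0],[0,-46,-38,0,0,0],[0,-46,-38,0,0,0],[0,-46,-38,0,0,0],[0,-46,-38,0,0,0],[0,-46,-38,0,0,0],[0,-46,-38,0,0,0],[0,-46,-38,0,0,0],[0,-46,-38,0,0,0],[0,0,0,0,0,0]], fingers=-1, squeeze=40)

```text
time: 2.82
position: [0.5053, 0.1561, 0.3972]
ee_rot: [[0.013, 0.259, -0.966], [-0.002, -0.966, -0.259], [-1.0, 0.006, -0.012]]
ft_force: [-0.0, -0.5, 0.7]
gripper_width: 0.997
```

```bash
python3 - <<'E'
from h import *
s=env.get_state();print(s['time'],s['position'],np.round(s['joints'],1)); print(np.round(s['ee_rot'],3))
c=cam('wrist');im=viewer.camera('wrist');save('w1.png',im);print(c[0])
for l in ('meter','lid','lid_tab','lamp_grip','tray','vial','jar'):
    print(l,[(round(d['conf'],2),[int(v) for v in d['box']]) for d in finder.masks_of('wrist',l)[:4]])
E
```

```text
2.825 [0.50533092 0.15613417 0.3971597 ] [17.2  4.7 94.6 -0.3 80.1 92.2]
[[ 0.013  0.259 -0.966]
 [-0.002 -0.966 -0.259]
 [-1.     0.006 -0.012]]
[[332.56161517   0.         321.10821816]
 [  0.         332.56161517 235.08391004]
 [  0.           0.           1.        ]]
meter [(0.67, [233, 77, 137, 153]), (0.42, [473, 146, 120, 104])]
lid [(0.55, [236, 76, 135, 143]), (0.24, [471, 149, 122, 101])]
lid_tab [(0.6, [235, 76, 137, 147]), (0.31, [472, 148, 122, 101])]
lamp_grip [(0.86, [507, 68, 56, 42]), (0.8, [559, 80, 62, 37]), (0.77, [519, 182, 46, 40]), (0.7, [416, 205, 37, 33])]
tray [(0.83, [472, 149, 119, 103])]
vial [(0.6, [548, 222, 30, 25])]
jar [(0.73, [423, 118, 42, 25]), (0.67, [517, 186, 47, 35])]
```

View pics/w1.png

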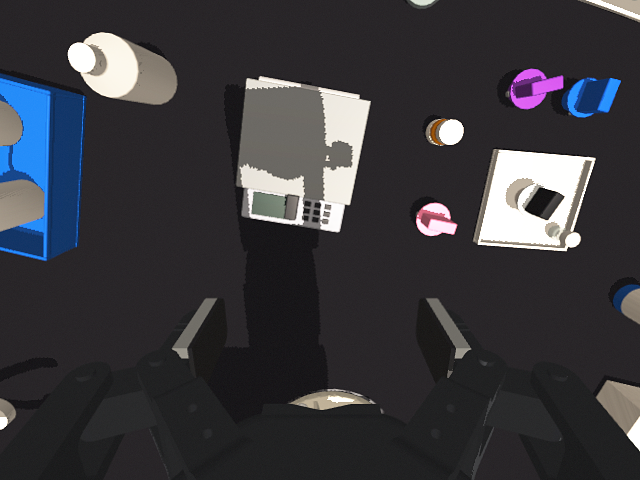

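The wrist view shows the lid at (246,78)-(370,101)-(355,206)-(237,187), with the tab near (292,205). The tray is at (535,200), the lamp at (543,202), the jar at (448,131), the vial at (563,235) and the pink look-alike at (435,219).

```bash
python3 - <<'E'
from h import *
im=cv2.imread('pics/w1.png')
a=cv2.resize(im[70:240,225:380],None,fx=3.5,fy=3.5,interpolation=cv2.INTER_CUBIC)
b=cv2.resize(im[170:230,500:570],None,fx=3.5,fy=3.5,interpolation=cv2.INTER_CUBIC)
b=np.clip(b.astype(float)*1.5,0,255).astype(np.uint8)
o=np.zeros((595,790,3),np.uint8); o[:a.shape[0],:a.shape[1]]=np.clip(a*1.3,0,255); o[:b.shape[0],545:545+b.shape[1]]=b; cv2.imwrite('pics/crop2.png',o); print(a.shape,b.shape)
c=cam('wrist')
print(onz(c,[[246,78],[370,101],[355,206],[237,187]],.098).round(4))
print('tray',onz(c,[[495,150],[595,157],[567,250],[474,243]],.018).round(4))
print('bar top',onz(c,[[527,201],[556,218],[562,197],[536,186]],.076).round(4))
print('jar',onz(c,[[452,132]],.06).round(3),'pink',onz(c,[[432,219]],.04).round(3),'vial',onz(c,[[573,240]],.045).round(3))
E
```

```text
(595, 542, 3) (210, 245, 3)
[[0.616  0.2706 0.098 ]
 [0.6288 0.1224 0.098 ]
 [0.501  0.1035 0.098 ]
 [0.4867 0.2575 0.098 ]]
tray [[ 0.6206 -0.0876  0.018 ]
 [ 0.6506 -0.2397  0.018 ]
 [ 0.5036 -0.2682  0.018 ]
 [ 0.4761 -0.1138  0.018 ]]
bar top [[ 0.564  -0.1288  0.076 ]
 [ 0.5522 -0.1796  0.076 ]
 [ 0.5817 -0.174   0.076 ]
 [ 0.5864 -0.1318  0.076 ]]
jar [[ 0.624 -0.     0.06 ]] pink [[ 0.5   -0.024  0.04 ]] vial [[ 0.525 -0.246  0.045]]
```

View pics/crop2.png

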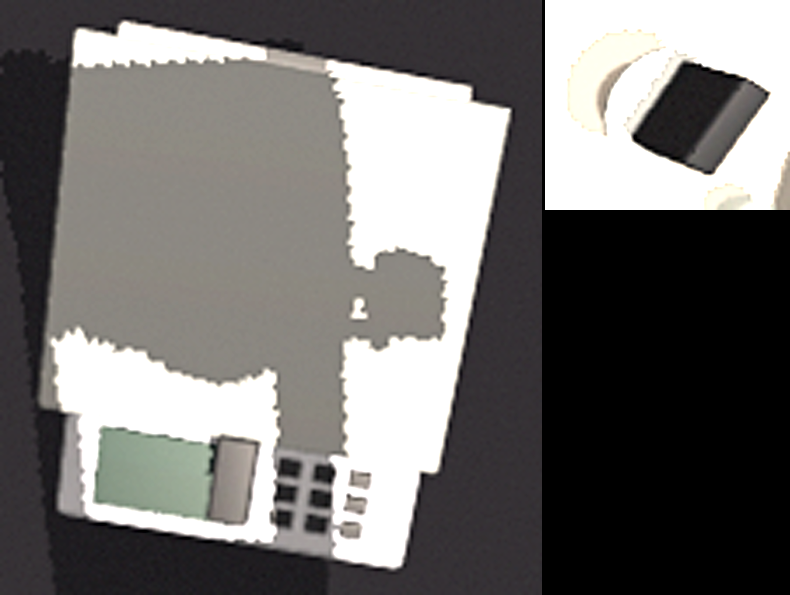

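```bash
cat >> h.py <<'E'
from scipy.optimize import least_squares
def fit(obs,p0):
    # obs: list of (cam, local pts, uv); p=(x,y,yaw)
    def W(p,L):
        L=np.asarray(L,float); C,S=np.cos(p[2]),np.sin(p[2])
        return np.c_[p[0]+C*L[:,0]-S*L[:,1],p[1]+S*L[:,0]+C*L[:,1],L[:,2]]
    f=lambda p:np.concatenate([(proj(c,W(p,L))-uv).ravel() for c,L,uv in obs])
    r=least_squares(f,p0,loss='soft_l1'); return r.x,r.fun.reshape(-1,2).round(1)
E
python3 - <<'E'
from h import *
L=[[.065,.075,.098],[.065,-.075,.098],[-.065,-.075,.098],[-.065,.075,.098]]
w=(cam('wrist'),L+[[-.097,.0,.1]],np.array([[246.4,78.6],[370.7,100.9],[350.1,204.9],[236.4,185.7],[292.5,219.5]]))
sd=(cam('side'),[L[1],L[2],L[3],L[0]],np.array([[309.2,286.4],[357.3,291.2],[348,335.4],[297.6,327.5]]))
w2=(w[0],L,w[2][:4])
for o in ([w2],[sd],[w2,sd]):
    p,r=fit(o,[.56,.19,.1]); print(p[:2].round(4),np.degrees(p[2]).round(1)); print(r.tolist())
w=cam('wrist')
C,S=np.cos(p[2]),np.sin(p[2])
print('tab center px',proj(w,[p[0]-.082*C,p[1]-.082*S,.1]),'lid sockets xy',p[:2])
# lamp bar top strip
T=[[.02,.008,.076],[.02,-.008,.076],[-.02,-.008,.076],[-.02,.008,.076]]
uv=np.array([[735,83],[769,93],[713,173],[688,163]],float); uv=(uv-[545,0])/3.5+[500,170]
print('lamp',fit([(w,T,uv)],[.57,-.15,-.1]))
E
```

```text
[0.5582 0.19  ] 5.1
[[-0.3, -0.8], [0.5, -0.3], [0.3, 0.6], [-0.5, 1.0]]
[0.5598 0.1918] 3.3
[[-0.3, -3.5], [0.9, -1.4], [0.6, 1.2], [-2.1, 0.9]]
[0.5583 0.1902] 5.0
[[-0.2, -1.2], [0.6, -0.3], [0.1, 0.6], [-0.7, 0.6], [-0.6, -3.5], [0.8, -2.4], [2.4, 0.2], [-0.6, 1.2]]
tab center px [[291.44187101 208.96513819]] lid sockets xy [0.55834597 0.19016804]
lamp (array([ 0.56531017, -0.1658346 , -0.12972623]), array([[ 0.4, -2.3],
       [ 0.3, -0.8],
       [ 0.2,  2.3],
       [-2.1,  1. ]]))
```

```bash
cat >> h.py <<'E'
from scipy.spatial.transform import Rotation as Ro
M=np.array([.5583,.1902]); YAW=np.radians(5.1)
def rot(tilt,yaw=YAW,flip=1):
    # tilt deg below horizontal of tool x, in plane of meter x; flip=1: tool y = -meter y
    a=np.radians(tilt); X=np.array([np.cos(a),0,-np.sin(a)]); Y=np.array([0,-1.*flip,0])
    return Ro.from_euler('z',yaw).as_matrix()@np.c_[X,Y,np.cross(X,Y)]
def plan(wps,R0=None,p0=None,show=True):
    # wps: list of (pos,R,n)
    s=env.get_state(); R=np.array(s['ee_rot']) if R0 is None else R0; p=np.array(s['position']) if p0 is None else p0
    out=[]
    for q,Q,n in wps:
        q=np.array(q); w=Ro.from_matrix(R.T@Q).as_rotvec(); d=(q-p)/n
        for i in range(n):
            Ri=R@Ro.from_rotvec(w*i/n).as_matrix(); out.append((Ri.T@d*1000).round(0).astype(int).tolist()+(w/n).round(3).tolist())
        R,p=Q,q
    if show: print(str(out).replace(' ',''),len(out))
    return out
def m2w(x,y,z):
    C,S=np.cos(YAW),np.sin(YAW); return np.array([M[0]+C*x-S*y,M[1]+S*x+C*y,z])
def st():
    s=env.get_state(); print('t',s['time'],'p',np.round(s['position'],4),'q',np.round(s['joints'],1),'F',np.round(s['ft_force'],1),'g',round(s['gripper_width'],3)); return s
E
python3 - <<'E'
from h import *
R=rot(45); g=m2w(-.091,0,.095)+.002*R[:,0]
plan([(g-.1*R[:,0],R,7)]); print(g)
E
```

```text
[[33,-7,14,0.023,0.11,0.009],[31,-7,18,0.023,0.11,0.009],[29,-7,21,0.023,0.11,0.009],[27,-7,25,0.023,0.11,0.009],[24,-6,27,0.023,0.11,0.009],[20,-6,30,0.023,0.11,0.009],[17,-5,32,0.023,0.11,0.009]] 7
[0.46906888 0.18223633 0.09358579]
```

>>> play_rows(rows=[[33,-7,14,0.023,0.11,0.009],[31,-7,18,0.023,0.11,0.009],[29,-7,21,0.023,0.11,0.009],[27,-7,25,0.023,0.11,0.009],[24,-6,27,0.023,0.11,0.009],[20,-6,30,0.023,0.11,0.009],[17,-5,32,0.023,0.11,0.009],[0,0,0,0,0,0]])

```text
time: 4.22
position: [0.4263, 0.1485, 0.2197]
ee_rot: [[0.613, 0.081, -0.786], [0.017, -0.996, -0.089], [-0.79, 0.041, -0.612]]
ft_force: [0.7, -0.1, -0.5]
gripper_width: 1.001
```

```bash
python3 - <<'E'
from h import *
s=st(); c=cam('wrist'); save('w2.png',viewer.camera('wrist'))
print('pred tab end/center/base',proj(c,[m2w(-.098,0,.095),m2w(-.082,0,.095),m2w(-.066,0,.095)]).round(0).tolist())
R=rot(45); g=m2w(-.091,0,.095)+.002*R[:,0]
plan([(g,R,5)])
E
```

```text
t 4.225 p [0.4263 0.1485 0.2197] q [ 31.9  -5.1 138.6 -56.1  21.9 165. ] F [ 0.7 -0.1 -0.5] g 1.001
pred tab end/center/base [[279.0, 289.0], [280.0, 270.0], [280.0, 251.0]]
[[25,-7,8,0.004,0.025,-0.007],[25,-7,9,0.004,0.025,-0.007],[25,-7,10,0.004,0.025,-0.007],[25,-6,10,0.004,0.025,-0.007],[24,-6,11,0.004,0.025,-0.007]] 5
```

View pics/w2.png

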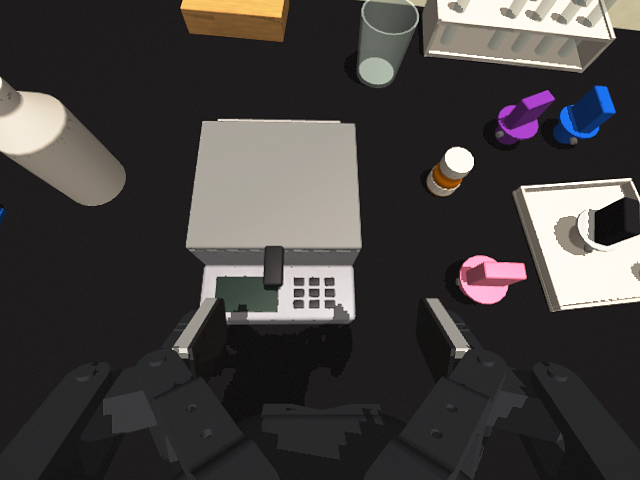

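The tab shows at (274,266), 5 px left of the prediction, roughly 4 mm towards +y. The wrist is near a singularity at this tilt, so I use a steeper tool and let the tab pivot between the pads.

```bash
python3 - <<'E'
from h import *
c=cam('wrist')
# lid refit with this picture
L=[[.065,.075,.098],[.065,-.075,.098],[-.065,-.075,.098],[-.065,.075,.098]]
p,r=fit([(c,L,np.array([[203,122],[355,124],[361,248],[187,248]],float))],[.56,.19,.1]); print(p,np.degrees(p[2]),r.tolist())
print('tab px->w',onz(c,[[275,247],[275,284]],.1).round(4), m2w(-.066,0,.1),m2w(-.098,0,.1))
R=rot(75); g=m2w(-.091,0,.095)+.002*R[:,0]
plan([(g+[0,0,.08],R,5)])
E
```

```text
[0.55974872 0.19554934 0.0930776 ] 5.332953778623917 [[-0.8, -1.5], [0.9, -1.2], [2.0, 0.6], [-1.6, 0.5]]
tab px->w [[0.4958 0.1895 0.1   ]
 [0.4646 0.1855 0.1   ]] [0.49256129 0.18433298 0.1       ] [0.46068798 0.18148836 0.1       ]
[[13,-6,-1,0.002,-0.079,-0.008],[13,-6,-2,0.002,-0.079,-0.008],[12,-6,-3,0.002,-0.079,-0.008],[12,-6,-4,0.002,-0.079,-0.008],[12,-6,-5,0.002,-0.079,-0.008]] 5
```

>>> play_rows(rows=[[13,-8,-1,0.002,-0.079,-0.008],[13,-8,-2,0.002,-0.079,-0.008],[12,-8,-3,0.002,-0.079,-0.008],[12,-7,-4,0.002,-0.079,-0.008],[12,-7,-5,0.002,-0.079,-0.008],[0,0,0,0,0,0]])

```text
time: 5.03
position: [0.4754, 0.1968, 0.1783]
ee_rot: [[0.251, 0.099, -0.963], [0.043, -0.995, -0.092], [-0.967, -0.018, -0.254]]
ft_force: [-1.0, -0.3, 0.5]
gripper_width: 0.998
```

```bash
sed -i 's/^M=.*/M=np.array([.5588,.1935]); YAW=np.radians(5.2)/' h.py; python3 - <<'E'
from h import *
s=st(); print(np.round(s['ee_rot'],3)); c=cam('wrist'); im=viewer.camera('wrist'); save('w3.png',im)
print('pred tab end/base',proj(c,[m2w(-.098,0,.1),m2w(-.066,0,.1)]).round(0).tolist(),'lid',proj(c,[m2w(x,y,.098) for x,y in ((.065,.075),(.065,-.075),(-.065,-.075),(-.065,.075))]).round(0).tolist())
R=rot(75); g=m2w(-.091,0,.095)+.002*R[:,0]
plan([(g,R,4)])
E
```

```text
t 5.025 p [0.4754 0.1968 0.1783] q [ 24.7   9.3 120.5  -6.5  36.1 113.9] F [-1.  -0.3  0.5] g 0.998
[[ 0.251  0.099 -0.963]
 [ 0.043 -0.995 -0.092]
 [-0.967 -0.018 -0.254]]
pred tab end/base [[340.0, 307.0], [341.0, 260.0]] lid [[228.0, 59.0], [459.0, 59.0], [453.0, 259.0], [230.0, 257.0]]
[[20,3,7,0.001,0.001,0.005],[20,3,7,0.001,0.001,0.005],[20,3,7,0.001,0.001,0.005],[20,3,7,0.001,0.001,0.005]] 4
```

View pics/w3.png

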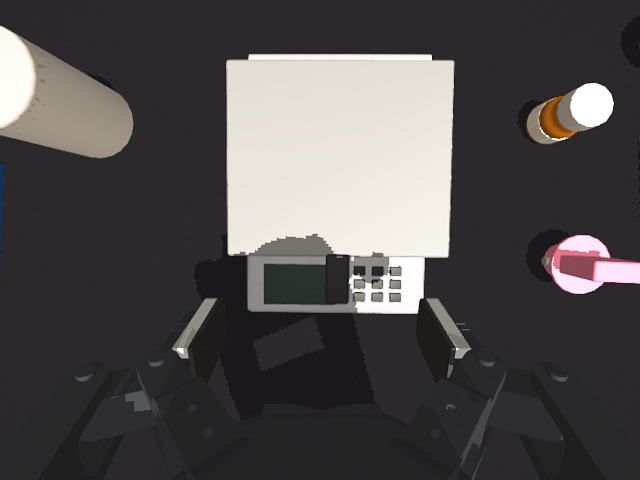

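The tab is at (338,279), within 3 px of the prediction. I descend with a 2 mm correction and close.

>>> play_rows(rows=[[20,2.5,6.5,0,0,0.003],[20,2.5,6.5,0,0,0.003],[20,2.5,6.5,0,0,0.003],[20,2.5,6.5,0,0,0.003],[4,0,0,0,0,0]])

```text
time: 5.7
position: [0.4712, 0.1873, 0.0922]
ee_rot: [[0.261, 0.1, -0.96], [0.036, -0.995, -0.094], [-0.965, -0.01, -0.263]]
ft_force: [1.0, 0.0, 0.2]
gripper_width: 1.001
```

```bash
sed -i 's/^M=.*/M=np.array([.5600,.1953]); YAW=np.radians(5.2)/' h.py; python3 - <<'E'
from h import *
s=st(); R=rot(75); g=m2w(-.091,0,.095)+.002*R[:,0]
plan([(g,R,1)])
E
```

```text
t 5.7 p [0.4712 0.1873 0.0922] q [ 24.2  17.6 125.2 -11.   22.9 118.2] F [1.  0.  0.2] g 1.001
[[-1,0,1,0.007,-0.005,0.012]] 1
```

>>> play_rows(rows=[[0,0,0,0,0,0],[0,0,0,0,0,0],[0,0,0,0,0,0],[0,0,0,0,0,0],[0,0,0,0,0,0],[0,0,0,0,0,0],[0,0,0,0,0,0],[0,0,0,0,0,0]], fingers=1, squeeze=25)

```text
time: 6.7
position: [0.4724, 0.1874, 0.0954]
ee_rot: [[0.265, 0.1, -0.959], [0.037, -0.995, -0.094], [-0.964, -0.011, -0.267]]
ft_force: [0.3, -1.8, -1.9]
gripper_width: 0.178
```

```bash
cat > lid.py <<'E'
from h import *
import sys
# plan lid arc: from angle a0 to a1 (deg) in n rows, tool tilt from t0 to t1
s=st(); a0,a1,t1,n=map(float,sys.argv[1:]); n=int(n)
R0=np.array(s['ee_rot']); p0=np.array(s['position'])
h=m2w(.065,0,.09); ux=rot(0)[:,0]
rel=p0-2e-3*R0[:,0]-h; rx,rz=rel@ux,rel[2]; r=np.hypot(rx,rz); th0=np.degrees(np.arctan2(rz,-rx)); print('r',r,'angle now',th0,'tilt',np.degrees(np.arctan2(-R0[2,0],R0[:,0]@ux)))
t0=np.degrees(np.arctan2(-R0[2,0],R0[:,0]@ux))
off=float(np.degrees(np.arctan2(5,156)))
r=.1561
w=[]
for i in range(1,n+1):
    f=i/n; a=np.radians(a0+(a1-a0)*f+off); R=rot(t0+(t1-t0)*f); g=h+r*(-np.cos(a)*ux+np.sin(a)*np.array([0,0,1])); w.append((g+.002*R[:,0],R,1))
plan(w)
E
python3 lid.py 0 40 100 12
```

```text
t 6.7 p [0.4724 0.1874 0.0954] q [ 24.2  17.3 125.1 -11.   23.1 118.1] F [ 0.3 -1.8 -1.9] g 0.178
r 0.15363714628767774 angle now 2.7335826387146263 tilt 74.49732449425673
[[-7,0,0,0.007,-0.037,0.013],[-9,0,-3,-0.0,-0.037,-0.0],[-8,0,-3,0.0,-0.037,0.0],[-8,0,-3,0.0,-0.037,0.0],[-8,0,-4,0.0,-0.037,-0.0],[-8,0,-4,-0.0,-0.037,0.0],[-8,0,-4,0.0,-0.037,0.0],[-8,0,-4,-0.0,-0.037,0.0],[-8,0,-4,-0.0,-0.037,-0.0],[-8,0,-4,0.0,-0.037,0.0],[-8,0,-5,-0.0,-0.037,-0.0],[-8,0,-5,-0.0,-0.037,0.0]] 12
```

>>> play_rows(rows=[[-8,0,-1,0,-0.037,0],[-9,0,-3,0,-0.037,0],[-8,0,-3,0,-0.037,0],[-8,0,-3,0,-0.037,0],[-8,0,-4,0,-0.037,0],[-8,0,-4,0,-0.037,0],[-8,0,-4,0,-0.037,0],[-8,0,-4,0,-0.037,0],[-8,0,-4,0,-0.037,0],[-8,0,-4,0,-0.037,0]])

```text
time: 7.95
position: [0.5009, 0.1899, 0.1795]
ee_rot: [[-0.106, 0.102, -0.989], [0.001, -0.995, -0.102], [-0.994, -0.012, 0.106]]
ft_force: [4.9, 0.8, -6.7]
gripper_width: 0.179
```

```bash
sed -i 's/^r=.1561/r=.154/' lid.py; python3 lid.py 28 70 125 14
```

```text
t 7.95 p [0.5009 0.1899 0.1795] q [ 19.3  19.7 104.4   2.4  61.7 102.2] F [ 4.9  0.8 -6.7] g 0.179
r 0.1541813328503491 angle now 36.37814962360311 tilt 96.06674492393509
[[8,0,4,0.013,-0.036,0.011],[-7,0,-3,0.0,-0.036,0.0],[-7,0,-4,-0.0,-0.036,-0.0],[-7,0,-4,-0.0,-0.036,0.0],[-7,0,-4,0.0,-0.036,0.0],[-7,0,-4,-0.0,-0.036,-0.0],[-7,0,-4,0.0,-0.036,0.0],[-7,0,-4,-0.0,-0.036,-0.0],[-7,0,-4,-0.0,-0.036,0.0],[-7,0,-4,0.0,-0.036,-0.0],[-7,0,-5,-0.0,-0.036,-0.0],[-7,0,-5,0.0,-0.036,0.0],[-6,0,-5,-0.0,-0.036,0.0],[-6,0,-5,0.0,-0.036,-0.0]] 14
```

```bash
python3 lid.py 34.5 75 125 11
```

```text
t 7.95 p [0.5009 0.1899 0.1795] q [ 19.3  19.7 104.4   2.4  61.7 102.2] F [ 4.9  0.8 -6.7] g 0.179
r 0.1541813328503491 angle now 36.37814962360311 tilt 96.06674492393509
[[-8,0,-5,0.013,-0.046,0.011],[-8,0,-5,-0.0,-0.046,-0.0],[-8,0,-5,-0.0,-0.046,0.0],[-8,0,-6,0.0,-0.046,-0.0],[-8,0,-6,0.0,-0.046,0.0],[-8,0,-6,-0.0,-0.046,-0.0],[-8,0,-6,0.0,-0.046,-0.0],[-8,0,-6,-0.0,-0.046,0.0],[-8,0,-6,-0.0,-0.046,0.0],[-7,0,-6,-0.0,-0.046,-0.0],[-7,0,-7,0.0,-0.046,-0.0]] 11
```

>>> play_rows(rows=[[-8,0,-5,0,-0.046,0],[-8,0,-5,0,-0.046,0],[-8,0,-5,0,-0.046,0],[-8,0,-6,0,-0.046,0],[-8,0,-6,0,-0.046,0],[-8,0,-6,0,-0.046,0],[-8,0,-6,0,-0.046,0],[-8,0,-6,0,-0.046,0],[-8,0,-6,0,-0.046,0],[-7,0,-6,0,-0.046,0]])

```text
time: 9.2
position: [0.5747, 0.1966, 0.2337]
ee_rot: [[-0.56, 0.103, -0.822], [-0.051, -0.995, -0.09], [-0.827, -0.009, 0.562]]
ft_force: [-2.4, -0.8, 1.6]
gripper_width: 0.178
```

```bash
python3 lid.py 66 102 140 12
```

```text
t 9.2 p [0.5747 0.1966 0.2337] q [ 15.6  38.   73.9   6.  101.8  99. ] F [-2.4 -0.8  1.6] g 0.178
r 0.15344895033201295 angle now 71.32393915515378 tilt 124.21735825168919
[[1,0,1,0.015,-0.023,0.0],[-6,0,-5,-0.0,-0.023,0.0],[-6,0,-5,-0.0,-0.023,0.0],[-6,0,-5,0.0,-0.023,-0.0],[-6,0,-5,-0.0,-0.023,-0.0],[-6,0,-6,-0.0,-0.023,0.0],[-6,0,-6,0.0,-0.023,-0.0],[-6,0,-6,-0.0,-0.023,0.0],[-5,0,-6,0.0,-0.023,-0.0],[-5,0,-6,0.0,-0.023,-0.0],[-5,0,-6,-0.0,-0.023,0.0],[-5,0,-6,-0.0,-0.023,-0.0]] 12
```

>>> play_rows(rows=[[-6,0,-6,0,-0.035,0],[-6,0,-6,0,-0.035,0],[-6,0,-6,0,-0.035,0],[-6,0,-6,0,-0.035,0],[-6,0,-7,0,-0.035,0],[-6,0,-7,0,-0.035,0],[-6,0,-7,0,-0.035,0],[-5,0,-7,0,-0.035,0],[-5,0,-7,0,-0.035,0]])

```text
time: 10.32
position: [0.6492, 0.2035, 0.2383]
ee_rot: [[-0.805, 0.107, -0.584], [-0.084, -0.994, -0.066], [-0.588, -0.005, 0.809]]
ft_force: [-0.8, -0.9, 6.6]
gripper_width: 0.179
```

```bash
python3 lid.py 93 103 145 4
```

```text
t 10.325 p [0.6492 0.2035 0.2383] q [ 14.1  56.7  47.3   8.6 129.4 100. ] F [-0.8 -0.9  6.6] g 0.179
r 0.15175520862566186 angle now 99.95749489816282 tilt 143.98398734481873
[[3,0,7,0.013,-0.004,-0.01],[-5,0,-5,0.0,-0.004,-0.0],[-5,0,-5,-0.0,-0.004,0.0],[-4,0,-5,0.0,-0.004,0.0]] 4
```

>>> play_rows(rows=[[-4,0,-6,0,0,0],[-4,0,-6,0,0,0],[0,0,0,0,0,0]])

```text
time: 10.7
position: [0.6628, 0.2048, 0.2345]
ee_rot: [[-0.808, 0.108, -0.58], [-0.085, -0.994, -0.066], [-0.584, -0.004, 0.812]]
ft_force: [-0.4, 0.0, 3.2]
gripper_width: 0.181
```

>>> play_rows(rows=[[0,0,0,0,0,0],[0,0,0,0,0,0],[0,0,0,0,0,0],[0,0,0,0,0,0],[-10,0,0,0,0,0],[-20,0,0,0,0,0],[-25,0,0,0,0,0],[-25,0,0,0,0,0],[-25,0,0,0,0,0]], fingers=-1)

```text
time: 11.82
position: [0.7479, 0.2143, 0.2972]
ee_rot: [[-0.808, 0.109, -0.579], [-0.086, -0.994, -0.067], [-0.583, -0.004, 0.812]]
ft_force: [1.0, 1.4, 0.6]
gripper_width: 1.0
```

```bash
python3 - <<'E'
from h import *
s=st(); a=viewer.camera('scene'); b=viewer.camera('side')
o=np.zeros((480,800,3),np.uint8)
o[:,:400]=cv2.resize(a[170:350,300:450],(400,480)); o[:,400:]=cv2.resize(b[200:380,270:420],(400,480)); save('chk1.png',o)
E
```

```text
t 11.825 p [0.7479 0.2143 0.2972] q [ 13.4  72.7   7.7  13.2 153.1 105.8] F [1.  1.4 0.6] g 1.0
```

View pics/chk1.png

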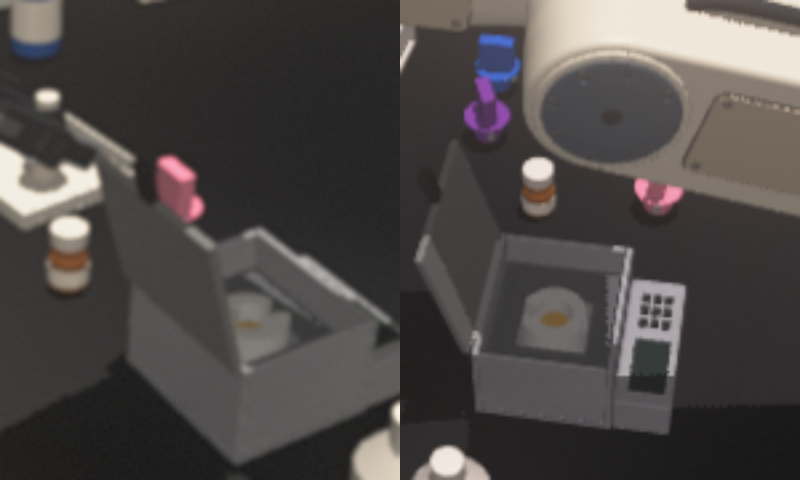

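The lid is open on its stop, leaning back. The bay shows the socket with its brass plunger. The pink look-alike, the jar and the others are undisturbed. Next I go up and over to the lamp.

```bash
cat >> h.py <<'E'
def dn(phi):
    a=np.radians(phi); X=np.array([0,0,-1.]); Y=np.array([np.cos(a),np.sin(a),0]); return np.c_[X,Y,np.cross(X,Y)]
E
python3 - <<'E'
from h import *
plan([([.70,.19,.42],dn(-84.8),7),([.62,.02,.40],dn(0),10),([.535,-.155,.30],dn(83),10)])
E
```

```text
[[-4,3,19,0.003,0.135,-0.001],[-7,3,18,0.003,0.135,-0.001],[-9,3,17,0.003,0.135,-0.001],[-12,3,15,0.003,0.135,-0.001],[-14,3,14,0.003,0.135,-0.001],[-15,3,12,0.003,0.135,-0.001],[-17,3,10,0.003,0.135,-0.001],[2,16,10,-0.148,0.0,0.0],[2,15,12,-0.148,0.0,0.0],[2,13,14,-0.148,0.0,0.0],[2,11,16,-0.148,0.0,0.0],[2,8,17,-0.148,0.0,0.0],[2,6,18,-0.148,0.0,0.0],[2,3,19,-0.148,0.0,0.0],[2,0,19,-0.148,0.0,0.0],[2,-3,19,-0.148,0.0,0.0],[2,-5,18,-0.148,0.0,0.0],[10,-8,17,-0.145,0.0,0.0],[10,-11,16,-0.145,0.0,0.0],[10,-13,14,-0.145,0.0,0.0],[10,-15,12,-0.145,0.0,0.0],[10,-17,10,-0.145,0.0,0.0],[10,-18,7,-0.145,0.0,0.0],[10,-19,5,-0.145,0.0,0.0],[10,-19,2,-0.145,0.0,0.0],[10,-19,-1,-0.145,0.0,0.0],[10,-19,-4,-0.145,0.0,0.0]] 27
```

>>> play_rows(rows=[[-8,3,22,0.003,0.135,-0.001],[-11,3,20,0.003,0.135,-0.001],[-13,3,18,0.003,0.135,-0.001],[-14,3,15,0.003,0.135,-0.001],[-14,3,14,0.003,0.135,-0.001],[-15,3,12,0.003,0.135,-0.001],[-17,3,10,0.003,0.135,-0.001],[0,16,10,-0.148,0,0],[0,15,12,-0.148,0,0],[0,13,14,-0.148,0,0],[0,11,16,-0.148,0,0],[0,8,17,-0.148,0,0],[0,6,18,-0.148,0,0],[0,3,19,-0.148,0,0],[0,0,19,-0.148,0,0],[0,-3,19,-0.148,0,0],[0,-5,18,-0.148,0,0]])

```text
time: 14.05
position: [0.5892, -0.0006, 0.4028]
ee_rot: [[0.004, 0.997, 0.071], [-0.016, 0.071, -0.997], [-1.0, 0.002, 0.016]]
ft_force: [0.1, -0.8, -0.1]
gripper_width: 1.0
```

```bash
python3 - <<'E'
from h import *
s=st();print(np.round(s['ee_rot'],2))
plan([([.535,-.155,.30],dn(83),11)])
E
```

```text
t 14.05 p [ 0.5892 -0.0006  0.4028] q [ 0.3 10.7 86.9 -0.9 82.2 -3.7] F [ 0.1 -0.8 -0.1] g 1.0
[[ 0.    1.    0.07]
 [-0.02  0.07 -1.  ]
 [-1.    0.    0.02]]
[[10,-6,13,-0.125,0.001,0.001],[10,-8,13,-0.125,0.001,0.001],[10,-9,12,-0.125,0.001,0.001],[9,-11,10,-0.125,0.001,0.001],[9,-12,9,-0.125,0.001,0.001],[9,-13,8,-0.125,0.001,0.001],[9,-14,6,-0.125,0.001,0.001],[9,-14,4,-0.125,0.001,0.001],[9,-15,2,-0.125,0.001,0.001],[9,-15,0,-0.125,0.001,0.001],[9,-15,-1,-0.125,0.001,0.001]] 11
```

>>> play_rows(rows=[[10,-6,13,-0.125,0,0],[10,-8,13,-0.125,0,0],[10,-9,12,-0.125,0,0],[9,-11,10,-0.125,0,0],[9,-12,9,-0.125,0,0],[9,-13,8,-0.125,0,0],[9,-14,6,-0.125,0,0],[9,-14,4,-0.125,0,0],[9,-15,2,-0.125,0,0],[9,-15,0,-0.125,0,0],[9,-15,-1,-0.125,0,0],[0,0,0,0,0,0]])

```text
time: 15.55
position: [0.498, -0.1612, 0.2823]
ee_rot: [[-0.008, 0.057, 0.998], [-0.025, 0.998, -0.057], [-1.0, -0.026, -0.007]]
ft_force: [-0.7, 0.4, 0.3]
gripper_width: 0.999
```

```bash
python3 - <<'E'
from h import *
s=st();print(np.round(s['ee_rot'],3)); c=cam('wrist'); im=viewer.camera('wrist')
for d in finder.masks_of('wrist','lamp_grip')[:4]: print(round(d['conf'],2),d['box'])
u=proj(c,[[.566,-.16,.056]])[0]; print(u)
x0=int(np.clip(u[0]-80,0,480)); y0=int(np.clip(u[1]-60,0,360))
o=cv2.resize(im[y0:y0+120,x0:x0+160],(800,600),interpolation=cv2.INTER_CUBIC); print('off',x0,y0)
o=(255*(o/255.)**.6).astype(np.uint8); save('lamp.png',o); save('w4.png',im)
E
```

```text
t 15.55 p [ 0.498  -0.1612  0.2823] q [ -17.1    9.2  103.7   -1.7   67.1 -103.2] F [-0.7  0.4  0.3] g 0.999
[[-0.008  0.057  0.998]
 [-0.025  0.998 -0.057]
 [-1.    -0.026 -0.007]]
0.83 [311.5, 237.1, 41.4, 54.7]
0.82 [372.5, 328.2, 41.3, 56.9]
0.79 [308.2, 340.9, 41.9, 53.7]
0.73 [424.6, 177.6, 55.2, 41.2]
[330.07095846 263.0202438 ]
off 250 203
```

View pics/lamp.png

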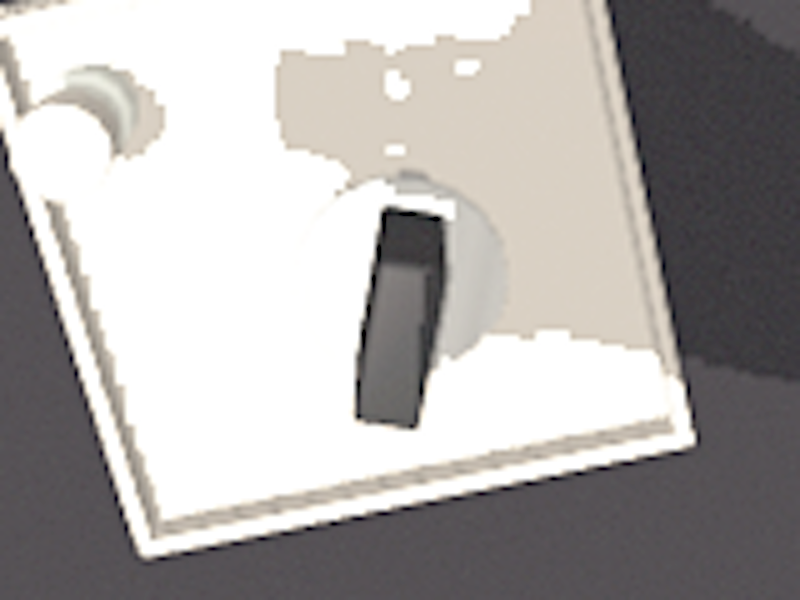

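The bar's top face in the crop is (388,262),(447,270),(417,428),(357,420), with the flange and a pin behind its near end at (412,175). The vial cap is at (65,150), clear of the bar. I fit the lamp's pose.

```bash
python3 - <<'E'
from h import *
c=cam('wrist')
# local x = bar long axis (~world x), y ~ world y
L=[[-.02,-.008,.076],[-.02,.008,.076],[.02,.008,.076],[.02,-.008,.076],[-.02,-.008,.036],[-.02,.008,.036]]
uv=np.array([[388,262],[447,270],[417,428],[357,420],[383,208],[443,215]])/5+[250,203]
p,r=fit([(c,L,uv)],[.566,-.16,-.1]); print(p,np.degrees(p[2]),r.tolist())
m=finder.masks_of('wrist','vial'); print([(round(d['conf'],2),d['box']) for d in m[:2]])
print('vial',onz(c,[[250+13,203+30]],.045))
R=dn(90+np.degrees(p[2])); plan([([p[0],p[1],.15],R,6)])
E
```

```text
[ 0.57169097 -0.15979841 -0.21842897] -12.515058148172418 [[-1.8, -0.4], [1.1, 0.4], [0.8, 1.8], [-1.4, 1.1], [-0.3, -1.8], [0.9, -1.1]]
[(0.86, [254.8, 211.8, 21.6, 30.8])]
vial [[ 0.53173028 -0.23530773  0.045     ]]
[[22,1,12,0.027,-0.0,0.004],[22,2,12,0.027,-0.0,0.004],[22,2,12,0.027,-0.0,0.004],[22,2,12,0.027,-0.0,0.004],[22,2,12,0.027,-0.0,0.004],[22,3,12,0.027,-0.0,0.004]] 6
```

>>> play_rows(rows=[[22,1,14,0.03,0,0.004],[22,2,14,0.03,0,0.004],[22,2,13,0.03,0,0.004],[22,2,13,0.03,0,0.004],[22,2,13,0.03,0,0.004],[22,2,13,0.03,0,0.004],[0,0,0,0,0,0]], fingers=-0.3)

```text
time: 16.58
position: [0.5849, -0.1584, 0.1513]
ee_rot: [[0.006, 0.248, 0.969], [-0.004, 0.969, -0.248], [-1.0, -0.002, 0.007]]
ft_force: [-0.3, 0.7, -0.2]
gripper_width: 0.652
```

```bash
python3 - <<'E'
from h import *
s=st();print(np.round(s['ee_rot'],3)); c=cam('wrist'); im=viewer.camera('wrist'); save('w5.png',im)
P=np.array([.5717,-.1598]); a=-.2184; Rz=np.array([[np.cos(a),-np.sin(a)],[np.sin(a),np.cos(a)]])
L=np.array([[-.02,-.008],[-.02,.008],[.02,.008],[.02,-.008]])
uv=proj(c,np.c_[P+L@Rz.T,np.full(4,.076)]); print(uv.round(1).tolist())
for l in ('lamp_grip','vial'): print([(round(d['conf'],2),d['box']) for d in finder.masks_of('wrist',l)[:3]])
o=im.copy(); cv2.polylines(o,[uv.round().astype(int)],True,(255,0,0),1); u=uv.mean(0).astype(int)
x0,y0=np.clip(u[0]-100,0,440),np.clip(u[1]-75,0,330); print(x0,y0)
o=cv2.resize(o[y0:y0+150,x0:x0+200],(800,600),interpolation=cv2.INTER_CUBIC); save('lamp2.png',(255*(o/255.)**.6).astype(np.uint8))
plan([([*P,.058],dn(90-12.5),5)])
E
```

```text
t 16.575 p [ 0.5849 -0.1584  0.1513] q [-1.52e+01  2.44e+01  1.01e+02 -1.00e-01  5.42e+01 -9.08e+01] F [-0.3  0.7 -0.2] g 0.652
[[ 0.006  0.248  0.969]
 [-0.004  0.969 -0.248]
 [-1.    -0.002  0.007]]
[[298.4, 206.1], [324.3, 205.3], [326.1, 264.9], [301.7, 265.6]]
[(0.95, [425.8, 311.4, 41.0, 41.2]), (0.87, [320.3, 345.0, 54.9, 60.2]), (0.8, [442.2, 29.5, 110.7, 84.4])]
[(0.6, [177.8, 165.2, 46.2, 46.1])]
212 160
[[19,-1,-3,-0.006,0.002,0.0],[19,-1,-3,-0.006,0.002,0.0],[19,-1,-3,-0.006,0.002,0.0],[19,-1,-3,-0.006,0.002,0.0],[19,-1,-3,-0.006,0.002,0.0]] 5
```

View pics/lamp2.png

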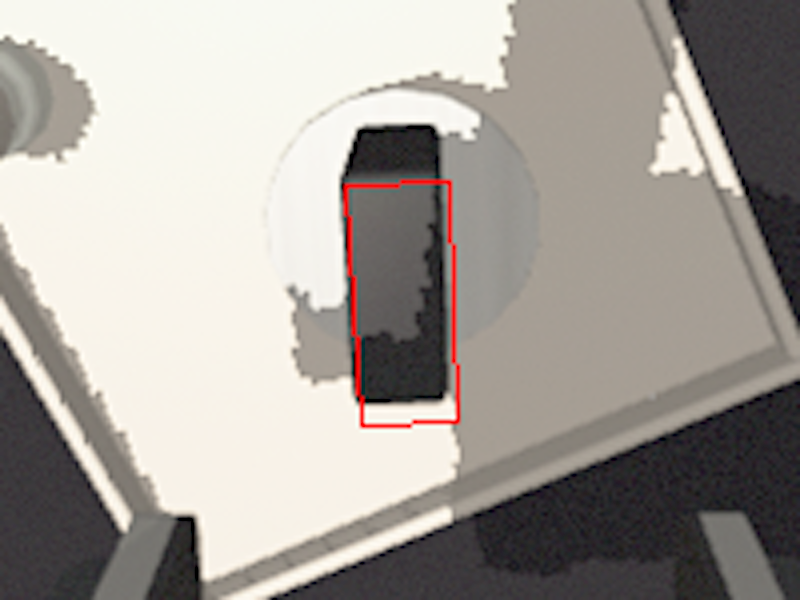

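The observed bar top sits about 2 mm nearer the base and 1 mm in -y of the fitted outline, with the same yaw. I descend with that correction.

>>> play_rows(rows=[[10,-2,-5,-0.01,0,0],[16,-2,-5,-0.01,0,0],[18,-1,-3,-0.01,0,0],[19,-1,-2,0,0,0],[19,0,0,0,0,0],[10,0,0,0,0,0],[0,0,0,0,0,0]])

```text
time: 17.6
position: [0.5661, -0.1621, 0.0576]
ee_rot: [[0.01, 0.215, 0.976], [-0.005, 0.977, -0.215], [-1.0, -0.003, 0.011]]
ft_force: [0.2, -0.5, 0.3]
gripper_width: 0.649
```

```bash
python3 - <<'E'
from h import *
s=st();print(np.round(s['ee_rot'],3)); plan([([.5695,-.1603,.058],dn(90-12.5),1)])
E
```

```text
t 17.6 p [ 0.5661 -0.1621  0.0576] q [-16.1  30.6 106.1  -0.2  42.7 -93.5] F [ 0.2 -0.5  0.3] g 0.649
[[ 0.01   0.215  0.976]
 [-0.005  0.977 -0.215]
 [-1.    -0.003  0.011]]
[[0,2,3,0.001,0.011,0.003]] 1
```

>>> play_rows(rows=[[0,2,4,0,0.011,0.003],[0,0,0,0,0,0]])

```text
time: 17.85
position: [0.5715, -0.1612, 0.0586]
ee_rot: [[0.001, 0.215, 0.977], [0.0, 0.977, -0.215], [-1.0, 0.0, 0.001]]
ft_force: [0.4, -0.1, -0.1]
gripper_width: 0.646
```

>>> play_rows(rows=[[0,0,0,0,0,0],[0,0,0,0,0,0],[0,0,0,0,0,0],[0,0,0,0,0,0],[0,0,0,0,0,0],[0,0,0,0,0,0]], fingers=1, squeeze=70)

```text
time: 18.6
position: [0.5719, -0.1612, 0.0596]
ee_rot: [[0.002, 0.215, 0.977], [-0.0, 0.977, -0.215], [-1.0, 0.0, 0.002]]
ft_force: [0.5, 0.3, -0.5]
gripper_width: 0.178
```

```bash
python3 - <<'E'
from h import *
s=st();print(np.round(s['ee_rot'],3))
E
```

```text
t 18.6 p [ 0.5719 -0.1612  0.0596] q [-15.9  30.9 105.    0.   43.9 -93.5] F [ 0.5  0.3 -0.5] g 0.178
[[ 0.002  0.215  0.977]
 [-0.     0.977 -0.215]
 [-1.     0.     0.002]]
```

```bash
python3 - <<'E'
from h import *
plan([([.5719,-.1612,.21],dn(77.6),5),(m2w(-.03,0,.22),dn(95.2),9)])
E
```

```text
[[-30,0,0,-0.0,0.0,-0.0],[-30,0,0,-0.0,0.0,-0.0],[-30,0,0,-0.0,0.0,-0.0],[-30,0,0,-0.0,0.0,-0.0],[-30,0,0,-0.0,0.0,-0.0],[-1,37,-13,-0.034,0.0,0.0],[-1,38,-12,-0.034,0.0,0.0],[-1,38,-10,-0.034,0.0,0.0],[-1,39,-9,-0.034,0.0,0.0],[-1,39,-8,-0.034,0.0,0.0],[-1,39,-6,-0.034,0.0,0.0],[-1,39,-5,-0.034,0.0,0.0],[-1,39,-4,-0.034,0.0,0.0],[-1,40,-2,-0.034,0.0,0.0]] 14
```

>>> play_rows(rows=[[-15,0,0,0,0,0],[-30,0,0,0,0,0],[-30,0,0,0,0,0],[-35,0,0,0,0,0],[-35,0,0,0,0,0],[-15,0,0,0,0,0],[-1,25,-10,-0.034,0,0],[-1,38,-12,-0.034,0,0],[-1,38,-10,-0.034,0,0],[-1,39,-9,-0.034,0,0],[-1,39,-8,-0.034,0,0],[-1,39,-6,-0.034,0,0],[-1,39,-5,-0.034,0,0],[-1,39,-4,-0.034,0,0],[-1,40,-2,-0.034,0,0],[0,10,0,0,0,0],[0,0,0,0,0,0]])

```text
time: 20.72
position: [0.5238, 0.1995, 0.2357]
ee_rot: [[-0.001, -0.097, 0.995], [-0.002, 0.995, 0.097], [-1.0, -0.002, -0.001]]
ft_force: [-0.0, -0.7, -1.6]
gripper_width: 0.173
```

```bash
python3 - <<'E'
from h import *
s=st();print(np.round(s['ee_rot'],3)); c=cam('wrist'); im=viewer.camera('wrist'); save('w6.png',im)
u=proj(c,[m2w(0,0,.07)]); print('pred socket',u, 'grip',s['gripper_width'])
a=np.linspace(0,2*np.pi,73)
o=cv2.resize(im,None,fx=1,fy=1)
def ring(r,z,col):
    global o
    uv=proj(c,np.array([m2w(r*np.cos(t),r*np.sin(t),z) for t in a])); cv2.polylines(o,[(uv*4).round().astype(int)],True,col,1,shift=2)
for l in ('socket','plunger','lamp_grip'): 
    try: print(l,[(round(d['conf'],2),d['box']) for d in finder.masks_of('wrist',l)[:3]])
    except Exception as e: print(l,e)
# bay view scaled x2 centred
o2=cv2.resize(im[80:380,120:520],(800,600),interpolation=cv2.INTER_CUBIC); save('sock.png',(255*(o2/255.)**.7).astype(np.uint8))
E
```

```text
t 20.725 p [0.5238 0.1995 0.2357] q [ 2.080e+01  1.530e+01  1.022e+02 -1.000e-01  6.260e+01 -7.480e+01] F [-0.  -0.7 -1.6] g 0.173
[[-0.001 -0.097  0.995]
 [-0.002  0.995  0.097]
 [-1.    -0.002 -0.001]]
pred socket [[312.73161174 254.91521678]] grip 0.17330835782641532
socket [(0.84, [282.5, 220.1, 61.1, 31.2])]
plunger []
lamp_grip [(0.75, [45.5, 139.6, 87.9, 52.0]), (0.68, [1.5, 315.7, 29.1, 44.6]), (0.65, [272.5, 236.1, 99.9, 143.6])]
```

View pics/sock.png

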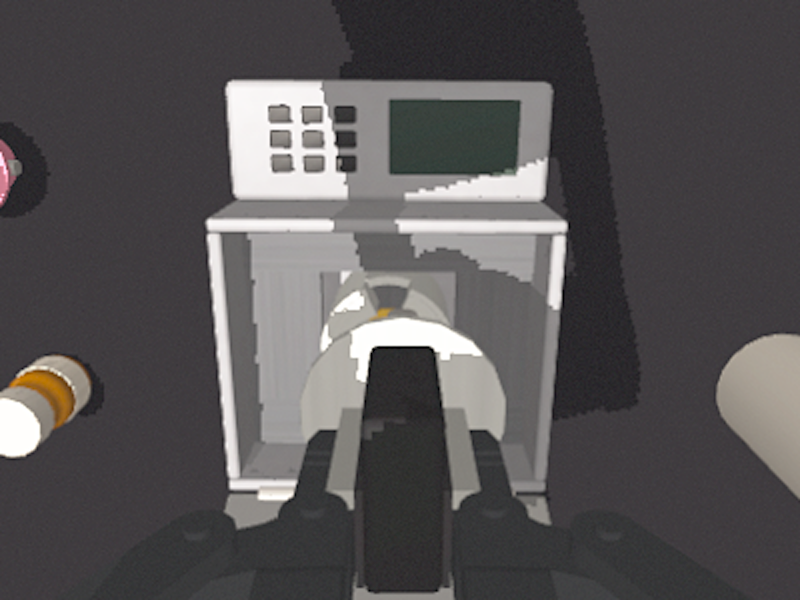

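The socket rim shows around (313,235) in full-picture pixels, with its front notch at about (315,225). The lamp's flange edges are at crop x 302 and 507, top 318. I work out the offsets from these.

```bash
python3 - <<'E'
from h import *
c=cam('wrist'); s=env.get_state(); R=np.array(s['ee_rot']); p=np.array(s['position'])
px=lambda q:np.array(q,float)/2+[120,80]
L=[[-.065,-.075,.09],[-.065,.075,.09]]
q,r=fit([(c,L,px([[207,221],[567,221]]))],[.56,.195,.09]); print('front corners fit',q[:2],np.degrees(q[2]),r.tolist())
L4=L+[[.065,-.075,.09],[.065,.075,.09]]
q,r=fit([(c,L4,px([[207,221],[567,221],[230,490],[548,490]]))],[.56,.195,.09]); print('4 corners fit',q[:2],np.degrees(q[2]),r.tolist())
print('pred corners',((proj(c,[m2w(*l) for l in L4])-[120,80])*2).round(0).tolist())
print('pred notch front (rim r17..28)',((proj(c,[m2w(-.0172,0,.07),m2w(-.022,0,.07),m2w(-.028,0,.07),m2w(0,.028,.07),m2w(0,-.028,.07)])-[120,80])*2).round(0).tolist())
# flange in tool frame
a=np.linspace(0,2*np.pi,361)
def fl(b,cc,ax):
    T=np.c_[np.full(361,ax),b+.026*np.cos(a),cc+.026*np.sin(a)]; return (proj(c,T@R.T+p)-[120,80])*2
for ax in (.0236,.0276):
    for cc in (0,-.0025,-.005):
        f=fl(0,cc,ax); print(ax,cc,'x',f[:,0].min().round(),f[:,0].max().round(),'top',f[:,1].min().round(1))
def bar(cc):
    T=np.array([[.0236,-.008,cc-.02],[.0236,.008,cc-.02],[-.0164,-.008,cc-.02],[-.0164,.008,cc-.02],[-.0164,0,cc+.02]]); return (proj(c,T@R.T+p)-[120,80])*2
for cc in (0,-.0025,-.005): print(cc,bar(cc).round(0).tolist())
im=viewer.camera('wrist'); g=im[:,:,0].astype(int)
print('col 321-323 down from flange top',g[230:246,322].tolist()); print('bar edge col 322 r250-262',g[248:262,322].tolist()); print('notch row225',g[225,290:340].tolist()); print('bar top face end rows', g[360:385,320].tolist())
E
```

```text
front corners fit [0.56068809 0.19575429] 5.462234251776433 [[-1.0, 0.1], [1.0, 0.1]]
4 corners fit [0.56009444 0.19568076] 5.464337348984582 [[-1.1, -0.6], [1.0, -0.7], [0.2, 1.2], [-0.2, 1.4]]
pred corners [[205.0, 219.0], [569.0, 220.0], [229.0, 492.0], [546.0, 493.0]]
pred notch front (rim r17..28) [[388.0, 314.0], [388.0, 304.0], [388.0, 292.0], [448.0, 349.0], [329.0, 349.0]]
0.0236 0 x 296.0 504.0 top 328.2
0.0236 -0.0025 x 295.0 504.0 top 318.3
0.0236 -0.005 x 295.0 504.0 top 308.3
0.0276 0 x 298.0 501.0 top 322.7
0.0276 -0.0025 x 297.0 502.0 top 312.9
0.0276 -0.005 x 297.0 502.0 top 303.1
0 [[366.0, 352.0], [433.0, 352.0], [355.0, 433.0], [442.0, 433.0], [399.0, 608.0]]
-0.0025 [[366.0, 342.0], [433.0, 342.0], [355.0, 420.0], [442.0, 420.0], [399.0, 598.0]]
-0.005 [[366.0, 332.0], [433.0, 332.0], [354.0, 408.0], [443.0, 408.0], [399.0, 588.0]]
col 321-323 down from flange top [70, 81, 103, 119, 111, 85, 91, 108, 134, 251, 255, 255, 254, 254, 254, 254]
bar edge col 322 r250-262 [254, 254, 255, 255, 255, 1, 20, 18, 22, 19, 23, 23, 22, 22]
notch row225 [127, 132, 132, 132, 133, 132, 130, 115, 137, 218, 245, 225, 151, 150, 127, 98, 97, 97, 81, 65, 66, 67, 65, 66, 66, 66, 65, 67, 68, 65, 67, 66, 64, 63, 75, 105, 141, 158, 144, 133, 124, 115, 110, 107, 106, 108, 106, 106, 105, 104]
bar top face end rows [25, 24, 23, 23, 26, 26, 24, 24, 25, 25, 23, 23, 26, 26, 23, 20, 62, 111, 115, 115, 113, 114, 114, 113, 114]
```

```bash
sed -i 's/^M=.*/M=np.array([.5602,.1957]); YAW=np.radians(5.4)/' h.py; cat > go.py <<'E'
from h import *
import sys
z,ph,n=float(sys.argv[1]),float(sys.argv[2]),int(sys.argv[3])
s=st(); R=dn(95.4-ph); t=m2w(0,0,z)-R@[0,.0008,-.0023]; print('target',t.round(4),'err mm',((t-s['position'])*1e3).round(1), 'phi',np.degrees(np.arctan2(s['ee_rot'][1][1],s['ee_rot'][0][1])).round(1),'tq',np.round(s['ft_torque'],2))
plan([(t,R,n)])
E
python3 go.py 0.14 0 8
```

```text
t 20.975 p [0.5244 0.1983 0.236 ] q [ 2.060e+01  1.530e+01  1.022e+02 -1.000e-01  6.260e+01 -7.480e+01] F [ 0.5  0.3 -0.5] g 0.18
target [0.5626 0.1951 0.14  ] err mm [ 38.2  -3.2 -96. ] phi 95.5 tq [ 0.   -0.07  0.06]
[[12,-1,5,0.0,-0.0,0.0],[12,-1,5,0.0,-0.0,0.0],[12,-1,5,0.0,-0.0,0.0],[12,-1,5,0.0,-0.0,0.0],[12,-1,5,0.0,-0.0,0.0],[12,-1,5,0.0,-0.0,0.0],[12,-1,5,0.0,-0.0,0.0],[12,-1,5,0.0,-0.0,0.0]] 8
```

>>> play_rows(rows=[[5,-1,8,0,0,0],[10,-1,9,0,0,0],[12,-1,9,0,0,0],[12,-1,7,0,0,0],[12,-1,5,0,0,0],[12,-1,1,0,0,0],[12,-1,0,0,0,0],[12,0,0,0,0,0],[5,0,0,0,0,0],[0,0,0,0,0,0]])

```text
time: 22.22
position: [0.5662, 0.1928, 0.136]
ee_rot: [[-0.003, -0.093, 0.996], [-0.003, 0.996, 0.093], [-1.0, -0.003, -0.003]]
ft_force: [0.7, 0.4, -0.9]
gripper_width: 0.176
```

```bash
python3 go.py 0.116 0 4
```

```text
t 22.225 p [0.5662 0.1928 0.136 ] q [ 1.870e+01  2.520e+01  1.021e+02 -1.000e-01  5.290e+01 -7.650e+01] F [ 0.7  0.4 -0.9] g 0.176
target [0.5626 0.1951 0.116 ] err mm [ -3.7   2.3 -20. ] phi 95.3 tq [-0.02  0.01 -0.03]
[[5,1,-1,-0.0,-0.001,0.001],[5,1,-1,-0.0,-0.001,0.001],[5,1,-1,-0.0,-0.001,0.001],[5,1,-1,-0.0,-0.001,0.001]] 4
```

>>> play_rows(rows=[[0,2.6,-3.5,0,-0.003,0.003],[0,0,0,0,0,0],[0,0,0,0,0,0]])

```text
time: 22.6
position: [0.5628, 0.1956, 0.1372]
ee_rot: [[0.002, -0.093, 0.996], [0.001, 0.996, 0.093], [-1.0, 0.001, 0.002]]
ft_force: [-0.2, -0.7, 0.4]
gripper_width: 0.178
```

```bash
python3 go.py 0.116 0 4; python3 - <<'E'
from h import *
c=cam('side'); im=viewer.camera('side'); a=cv2.resize(im[250:350,280:400],(480,400),interpolation=cv2.INTER_CUBIC)
w=viewer.camera('wrist'); b=cv2.resize(w[150:350,240:400],(320,400),interpolation=cv2.INTER_CUBIC); cw=cam('wrist')
print('notch pred wrist px crop',((proj(cw,[m2w(-.0172,0,.07),m2w(-.028,0,.07)])-[240,150])*2+[480,0]).round(0).tolist())
save('ins.png',(255*(np.hstack([a,b])/255.)**.7).astype(np.uint8))
E
```

```text
t 22.6 p [0.5628 0.1956 0.1372] q [ 19.   24.8 102.6   0.   52.4 -76.4] F [-0.2 -0.7  0.4] g 0.178
target [0.5626 0.1951 0.116 ] err mm [ -0.2  -0.5 -21.2] phi 95.3 tq [-0.02  0.01  0.01]
[[5,0,0,-0.0,0.0,-0.0],[5,0,0,-0.0,0.0,-0.0],[5,0,0,-0.0,0.0,-0.0],[5,0,0,-0.0,0.0,-0.0]] 4
notch pred wrist px crop [[641.0, 159.0], [641.0, 124.0]]
```

View pics/ins.png

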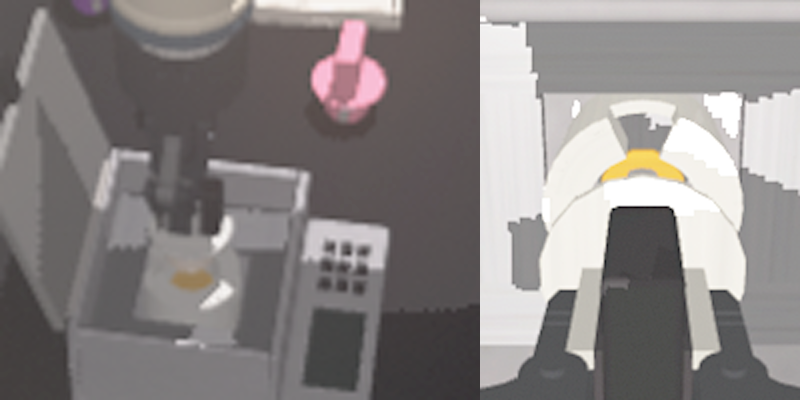

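Sideways, lamp and socket agree within 0.5 mm. The rim's front edge (crop y about 103) looks higher than predicted (124), so I check that numerically with the mask.

```bash
python3 - <<'E'
from h import *
c=cam('wrist'); im=viewer.camera('wrist')
ms=finder.masks_of('wrist','socket'); print([(round(d['conf'],2),d['box']) for d in ms])
a=np.linspace(0,2*np.pi,361)
def circ(dx,r,z): return proj(c,np.array([m2w(dx+r*np.cos(t),r*np.sin(t),z) for t in a]))
for dx in (0,-.003,-.006):
    f=circ(dx,.028,.07); top=[round(f[np.abs(f[:,0]-x)<2.5][:,1].min(),1) for x in (280,290,300,310,320,330,340,350)]; print(dx,top,f[:,0].min().round(1),f[:,0].max().round(1))
m=ms[0]['region']; print('mask top',[int(np.argmax(m[:,x])) for x in (280,290,300,310,320,330,340,350)])
g=im[:,:,0].astype(int)
for x in (280,290,300,312,320,340,350): print(x,g[194:246:2,x].tolist())
# brass plunger
hsv=cv2.cvtColor(im,cv2.COLOR_RGB2HSV); b=(hsv[:,:,0]>15)&(hsv[:,:,0]<30)&(hsv[:,:,1]>120); b[:, :270]=0;b[:,370:]=0; ys,xs=np.nonzero(b); print('brass',xs.min(),xs.max(),ys.min(),ys.max())
for z in (.052,.058): f=circ(0,.0155,z); print('plunger pred',z,f[:,0].min().round(),f[:,0].max().round(),f[:,1].min().round(1))
E
```

```text
[(0.79, [273.3, 199.4, 99.2, 62.7])]
0 [np.float64(231.9), np.float64(221.3), np.float64(215.8), np.float64(212.8), np.float64(212.1), np.float64(212.7), np.float64(215.4), np.float64(220.7)] 275.5 365.6
-0.003 [np.float64(226.5), np.float64(216.4), np.float64(210.9), np.float64(207.9), np.float64(207.2), np.float64(207.8), np.float64(210.5), np.float64(215.9)] 275.3 365.8
-0.006 [np.float64(221.8), np.float64(211.6), np.float64(205.9), np.float64(203.0), np.float64(202.2), np.float64(202.8), np.float64(205.6), np.float64(211.0)] 275.0 366.0
mask top [224, 205, 198, 198, 197, 197, 197, 202]
280 [116, 142, 190, 188, 189, 188, 189, 189, 189, 190, 190, 190, 190, 187, 181, 179, 229, 242, 241, 241, 240, 240, 239, 237, 238, 239]
290 [116, 141, 189, 188, 189, 176, 177, 181, 180, 183, 183, 238, 242, 241, 235, 240, 239, 240, 240, 239, 239, 239, 240, 240, 241, 241]
300 [115, 142, 188, 186, 187, 187, 186, 185, 224, 241, 241, 241, 238, 240, 240, 239, 239, 240, 241, 240, 240, 237, 137, 149, 181, 243]
312 [117, 142, 189, 202, 242, 241, 240, 110, 118, 118, 124, 143, 168, 174, 172, 171, 178, 233, 244, 242, 243, 244, 234, 255, 255, 255]
320 [118, 143, 187, 227, 241, 241, 206, 110, 111, 110, 113, 112, 112, 113, 111, 161, 244, 246, 243, 243, 180, 159, 234, 255, 255, 255]
340 [117, 141, 186, 186, 187, 187, 187, 190, 255, 255, 255, 255, 255, 255, 255, 255, 239, 241, 241, 241, 237, 216, 243, 224, 255, 255]
350 [117, 141, 188, 186, 182, 181, 187, 192, 190, 184, 255, 255, 255, 255, 255, 255, 255, 255, 239, 240, 241, 240, 241, 241, 241, 242]
brass 301 341 224 240
plunger pred 0.052 298.0 344.0 223.7
plunger pred 0.058 297.0 344.0 226.4
```

```bash
python3 - <<'E'
from h import *
c=cam('wrist'); im=viewer.camera('wrist'); g=cv2.GaussianBlur(im[:,:,1],(3,3),0).astype(float)
ctr=lambda z:None
rs=np.arange(.010,.036,.0005)
for th in (180,195,210,225,240,150,135,120,105,255,90,270):
    t=np.radians(th); uv=proj(c,np.array([m2w(r*np.cos(t),r*np.sin(t),.07) for r in rs]))
    v=cv2.remap(g.astype(np.float32),uv[:,0].astype(np.float32)[None],uv[:,1].astype(np.float32)[None],cv2.INTER_LINEAR)[0]
    d=np.diff(v); k=[(round(rs[i]*1e3,1),int(d[i])) for i in range(1,len(d)-1) if abs(d[i])>10 and abs(d[i])>=abs(d[i-1]) and abs(d[i])>=abs(d[i+1])]
    print(th,k,uv[0].round().tolist())
# front bay wall edges along meter x at y=+-.04, z=.09
for y in (-.05,.05):
    xs=np.arange(-.085,-.045,.0005); uv=proj(c,np.array([m2w(x,y,.09) for x in xs]))
    v=cv2.remap(g.astype(np.float32),uv[:,0].astype(np.float32)[None],uv[:,1].astype(np.float32)[None],cv2.INTER_LINEAR)[0]; d=np.diff(v)
    print('wall',y,[(round(xs[i]*1e3,1),int(d[i])) for i in range(1,len(d)-1) if abs(d[i])>8 and abs(d[i])>=abs(d[i-1]) and abs(d[i])>=abs(d[i+1])])
E
```

```text
180 [(np.float64(12.0), -28), (np.float64(14.5), 15), (np.float64(20.0), -23), (np.float64(31.5), 44)] [321.0, 241.0]
195 [(np.float64(12.0), -26), (np.float64(14.0), 11), (np.float64(19.5), -10), (np.float64(31.0), 14)] [316.0, 241.0]
210 [(np.float64(12.5), -15), (np.float64(17.5), 13), (np.float64(31.5), -19)] [312.0, 243.0]
225 [(np.float64(14.5), -19), (np.float64(16.0), -15), (np.float64(17.5), 28), (np.float64(31.5), -22)] [309.0, 245.0]
240 [(np.float64(15.5), -13), (np.float64(17.0), 13), (np.float64(31.0), -16), (np.float64(32.5), -20), (np.float64(34.0), 34)] [307.0, 249.0]
150 [(np.float64(12.5), -18), (np.float64(17.5), 14), (np.float64(32.5), -26)] [329.0, 243.0]
135 [(np.float64(14.0), -18), (np.float64(16.5), -10), (np.float64(18.0), 28), (np.float64(32.0), -31)] [332.0, 245.0]
120 [(np.float64(16.0), -19), (np.float64(18.0), 14), (np.float64(32.0), -27)] [335.0, 248.0]
105 [(np.float64(19.5), -11), (np.float64(31.5), -46)] [336.0, 252.0]
255 [(np.float64(21.0), 12)] [305.0, 252.0]
90 [(np.float64(24.0), -12), (np.float64(31.0), -38)] [337.0, 256.0]
270 [(np.float64(31.0), -22)] [305.0, 256.0]
wall -0.05 [(np.float64(-69.5), -41), (np.float64(-66.0), 40), (np.float64(-60.5), -48), (np.float64(-59.5), 45)]
wall 0.05 [(np.float64(-69.5), -11), (np.float64(-65.5), 15), (np.float64(-60.5), -17)]
```

The mouth edge comes out at 17 to 18 mm all round (17.2 nominal), so the socket centre is right. I descend.

>>> play_rows(rows=[[5,0,0,0,0,0],[6,0,0,0,0,0],[6,0,0,0,0,0],[5,0,0,0,0,0],[4,0,0,0,0,0],[0,0,0,0,0,0]])

```text
time: 23.6
position: [0.5626, 0.1954, 0.1087]
ee_rot: [[0.001, -0.093, 0.996], [0.001, 0.996, 0.093], [-1.0, 0.001, 0.001]]
ft_force: [-0.6, -0.4, 2.7]
gripper_width: 0.181
```

```bash
python3 go.py 0.106 0 4
```

```text
t 23.6 p [0.5626 0.1954 0.1087] q [ 19.   27.  103.6   0.   49.4 -76.4] F [-0.6 -0.4  2.7] g 0.181
target [0.5626 0.1951 0.106 ] err mm [-0.  -0.3 -2.7] phi 95.3 tq [-0.06  0.22 -0.05]
[[1,0,0,-0.0,0.0,-0.0],[1,0,0,-0.0,0.0,-0.0],[1,0,0,-0.0,0.0,-0.0],[1,0,0,-0.0,0.0,-0.0]] 4
```

>>> play_rows(rows=[[2,0,0,0,0,0],[3,0,0,0,0,0],[3,0,0,0,0,0],[0,0,0,0,0,0]])

```text
time: 24.1
position: [0.5627, 0.1954, 0.1016]
ee_rot: [[0.001, -0.093, 0.996], [0.001, 0.996, 0.093], [-1.0, 0.001, 0.001]]
ft_force: [-1.6, -0.7, 6.2]
gripper_width: 0.175
```

```bash
python3 go.py 0.0976 0 4
```

```text
t 24.1 p [0.5627 0.1954 0.1016] q [ 19.   27.5 103.8   0.   48.6 -76.4] F [-1.6 -0.7  6.2] g 0.175
target [0.5626 0.1951 0.0976] err mm [-0.1 -0.3 -4. ] phi 95.3 tq [-0.11  0.46 -0.03]
[[1,0,0,-0.0,0.0,-0.0],[1,0,0,-0.0,0.0,-0.0],[1,0,0,-0.0,0.0,-0.0],[1,0,0,-0.0,0.0,-0.0]] 4
```

>>> play_rows(rows=[[2,0,0,0,0,0],[2,0,0,0,0,0],[2,0,0,0,0,0],[2,0,0,0,0,0]])

```text
time: 24.6
position: [0.5628, 0.1954, 0.0974]
ee_rot: [[0.001, -0.093, 0.996], [0.001, 0.996, 0.093], [-1.0, 0.001, 0.001]]
ft_force: [-10.6, -4.6, 32.6]
gripper_width: 0.178
```

```bash
python3 go.py 0.0976 0 4
```

```text
t 24.6 p [0.5628 0.1954 0.0974] q [ 19.   27.9 103.9   0.   48.1 -76.4] F [-10.6  -4.6  32.6] g 0.178
target [0.5626 0.1951 0.0976] err mm [-0.2 -0.3  0.2] phi 95.3 tq [-0.52  1.88  0.01]
[[0,0,0,-0.0,0.0,-0.0],[0,0,0,-0.0,0.0,-0.0],[0,0,0,-0.0,0.0,-0.0],[0,0,0,-0.0,0.0,-0.0]] 4
```

>>> play_rows(rows=[[1,-0.23,-0.08,0.1,0,0],[1,-0.23,-0.08,0.1,0,0],[1,-0.23,-0.08,0.1,0,0],[1,-0.23,-0.08,0.1,0,0]])

```text
time: 25.1
position: [0.5629, 0.195, 0.0975]
ee_rot: [[0.004, 0.313, 0.95], [0.002, 0.95, -0.313], [-1.0, 0.003, 0.003]]
ft_force: [-6.3, -1.5, 14.8]
gripper_width: 0.175
```

```bash
python3 go.py 0.0976 20 4
```

```text
t 25.1 p [0.5629 0.195  0.0975] q [ 1.89e+01  2.78e+01  1.04e+02  1.00e-01  4.79e+01 -5.29e+01] F [-6.3 -1.5 14.8] g 0.175
target [0.5622 0.1943 0.0976] err mm [-0.7 -0.6  0.1] phi 71.8 tq [-0.23  1.09  0.18]
[[0,0,0,-0.016,0.001,-0.001],[0,0,0,-0.016,0.001,-0.001],[0,0,0,-0.016,0.001,-0.001],[0,0,0,-0.016,0.001,-0.001]] 4
```

>>> play_rows(rows=[[1.2,-0.3,-0.3,0.1,-0.002,0],[1.2,-0.3,-0.3,0.1,-0.002,0],[1.2,-0.3,-0.2,0.1,0,0],[1.2,-0.3,-0.1,0.1,0,0],[1.2,-0.3,-0.1,0.1,0,0],[1.2,-0.3,-0.1,0.1,0,0],[1.2,-0.3,-0.1,0.1,0,0]])

```text
time: 25.98
position: [0.5613, 0.193, 0.0976]
ee_rot: [[0.01, 0.862, 0.507], [-0.001, 0.507, -0.862], [-1.0, 0.008, 0.006]]
ft_force: [-5.5, -2.7, 16.6]
gripper_width: 0.179
```

```bash
python3 go.py 0.0976 65 4
```

```text
t 25.975 p [0.5613 0.193  0.0976] q [ 19.   27.5 104.5  -0.3  47.4 -11.3] F [-5.5 -2.7 16.6] g 0.179
target [0.5607 0.1933 0.0976] err mm [-0.7  0.3  0. ] phi 30.5 tq [-0.45  1.2   0.18]
[[0,0,0,0.0,0.001,-0.002],[0,0,0,0.0,0.001,-0.002],[0,0,0,0.0,0.001,-0.002],[0,0,0,0.0,0.001,-0.002]] 4
```

>>> play_rows(rows=[[1.2,-0.2,-0.1,0.08,0,0],[1.2,-0.2,-0.1,0.08,0,0],[1.2,-0.2,-0.1,0.07,0,0],[1.2,-0.2,-0.1,0.06,0,0],[1.2,0,0,0.04,0,0]])

```text
time: 26.6
position: [0.5603, 0.1922, 0.0975]
ee_rot: [[0.01, 0.982, 0.19], [-0.002, 0.19, -0.982], [-1.0, 0.01, 0.004]]
ft_force: [-6.7, -1.2, 17.5]
gripper_width: 0.177
```

```bash
python3 go.py 0.0976 85 4
```

```text
t 26.6 p [0.5603 0.1922 0.0975] q [ 19.   27.5 104.6  -0.4  47.4   8.3] F [-6.7 -1.2 17.5] g 0.177
target [0.5598 0.1933 0.0976] err mm [-0.5  1.   0.1] phi 11.0 tq [-0.11  1.58  0.37]
[[0,0,0,0.003,0.001,-0.002],[0,0,0,0.003,0.001,-0.002],[0,0,0,0.003,0.001,-0.002],[0,0,0,0.003,0.001,-0.002]] 4
```

>>> play_rows(rows=[[1.2,0,0,0.04,0,0],[1.2,0,0,0.04,0,0],[1.2,0,0,0.04,0,0]])

```text
time: 26.98
position: [0.5591, 0.1923, 0.0976]
ee_rot: [[0.009, 0.997, 0.072], [-0.003, 0.072, -0.997], [-1.0, 0.008, 0.004]]
ft_force: [-5.0, -1.5, 16.4]
gripper_width: 0.181
```

```bash
python3 go.py 0.0976 85 4
```

```text
t 26.975 p [0.5591 0.1923 0.0976] q [ 19.   27.4 104.7  -0.5  47.5  15.2] F [-5.  -1.5 16.4] g 0.181
target [0.5598 0.1933 0.0976] err mm [0.8 1.  0. ] phi 4.1 tq [-0.22  1.32  1.77]
[[0,0,0,-0.027,0.001,-0.002],[0,0,0,-0.027,0.001,-0.002],[0,0,0,-0.027,0.001,-0.002],[0,0,0,-0.027,0.001,-0.002]] 4
```

The yaw moment jumped from 0.4 to 1.8 N m: the stop. One last small press, then checks.

>>> play_rows(rows=[[1.4,0,0,0.02,0,0],[1.4,0,0,0.02,0,0]])

```text
time: 27.22
position: [0.559, 0.1923, 0.0976]
ee_rot: [[0.009, 0.999, 0.039], [-0.005, 0.039, -0.999], [-1.0, 0.009, 0.006]]
ft_force: [-6.4, -1.8, 19.9]
gripper_width: 0.173
```

```bash
python3 go.py 0.0976 85 4; python3 - <<'E'
from h import *
for n in ('scene','side'):
    viewer.camera(n)
    for l in ('lid','jar','vial','beaker','reagent','wash','soap'):
        print(n,l,[(round(d['conf'],2),[int(v) for v in d['box']]) for d in finder.masks_of(n,l)[:2]])
    im0=cv2.imread(f'pics/{n}0.png').astype(int)[:,:,::-1]; d=np.abs(viewer.camera(n).astype(int)-im0).sum(2)>90
    for nm,(x,y,w,h) in {'scene':{'jar':(318,252,16,28),'beaker':(250,272,40,55),'reagent':(228,155,30,62),'wash':(425,322,48,85),'soap':(303,140,22,52)},'side':{'jar':(314,260,14,22),'beaker':(238,258,28,38),'reagent':(320,150,24,50),'wash':(272,366,36,56),'soap':(396,155,20,46)}}[n].items(): print(' changed frac',nm,d[y:y+h,x:x+w].mean().round(2))
st()
E
```

```text
t 27.225 p [0.559  0.1923 0.0976] q [ 19.1  27.4 104.7  -0.6  47.5  17.3] F [-6.4 -1.8 19.9] g 0.173
target [0.5598 0.1933 0.0976] err mm [0.9 1.  0. ] phi 2.2 tq [-0.2   1.52  2.21]
[[0,0,0,-0.036,0.002,-0.002],[0,0,0,-0.036,0.002,-0.002],[0,0,0,-0.036,0.002,-0.002],[0,0,0,-0.036,0.002,-0.002]] 4
scene lid [(0.68, [332, 228, 54, 82])]
scene jar [(0.82, [320, 251, 12, 28]), (0.72, [336, 230, 50, 77])]
scene vial [(0.57, [310, 205, 8, 19])]
scene beaker [(0.91, [251, 271, 34, 51])]
scene reagent [(0.63, [229, 155, 27, 57])]
scene wash [(0.76, [425, 322, 48, 83])]
scene soap [(0.64, [305, 141, 19, 51])]
 changed frac jar 0.0
 changed frac beaker 0.0
 changed frac reagent 0.0
 changed frac wash 0.0
 changed frac soap 0.0
side lid [(0.67, [278, 250, 28, 80])]
side jar []
side vial []
side beaker [(0.69, [237, 258, 28, 38])]
side reagent [(0.46, [323, 150, 15, 19]), (0.2, [316, 300, 21, 25])]
side wash [(0.63, [271, 367, 35, 50])]
side soap []
 changed frac jar 0.57
 changed frac beaker 0.0
 changed frac reagent 0.7
 changed frac wash 0.0
 changed frac soap 0.54
t 28.125 p [0.5589 0.1922 0.0975] q [ 19.1  27.4 104.7  -0.6  47.5  17.2] F [-7.  -1.7 18.7] g 0.177
```

```bash
python3 -c "
from h import *
env.job_done(); st()"
```

```text
the job is handed in; nothing more can be done
the job is handed in; nothing more can be done
```

The job is handed in. The lid is open on its stop, and the lamp is in the bayonet socket, pressed down and turned clockwise to the stop, still gripped.

**What the last checks showed**
- **Pressed home:** the tool height held at 97.5 to 97.6 mm, where I had calculated the flange would sit flat. It was still pressing with about 19 N, above the 10 N spring.
- **At the stop:** the yaw moment jumped from 0.4 to 2.2 N m. The tool had turned about 93° by then, against the stated 85°. I put the extra down to play in the notches and some give in the grip. I did not check the bar's final angle in a picture.
- **Bottles, jar and beaker:** in the scene camera the jar, beaker, reagent, wash and soap bottles showed no changed pixels. The vial was found only weakly (0.57), where it had been seen before.
- **Side camera:** it showed changes at the jar, reagent and soap, and missed the jar, vial and soap. I took this to be the arm blocking the view, since the scene camera showed those three unchanged.
- **Lid:** both cameras found it in its open position.

The last check read 28.1 s on the robot's clock, against the 64 s limit.

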